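# Hang the rinse baskets and run them over the drip tray

## Task

At the jeweller's bench, hang every rinse basket on a hook of its own on the stand's carriage while the carriage is still locked by its pin. Then draw the orange-knobbed lock pin out and park it in the brass side notch, and last slide the loaded carriage slowly all the way to the left, over the drip tray, with all baskets still hanging on their hooks, and let everything come to rest. Leave the tape roll, wire spool and two bottles where they are.

Things in the scene. Friction and masses are not known exactly. Their poses are not given: they have to be found in the camera images.
- basket_red: rinse basket, red grip (may be absent), 0.16 kg: wire cup 62 mm across, 40 tall; rigid bail, 6 mm wire, in its yz plane, up at y = +-30 mm to z = 85, then sloping to a peak at z = 103, self-centring on a hook; on the peak a grip block 14 (x) x 26 (y) mm, z = 104 to 158. Held at z = 143, fingers clear the hook tip. Origin: centre of the underside, z up
- basket_red_eye (a point): under the peak of basket_red's bail, 94.6 mm above its underside: where the centre line of a hook's wire lies when the basket hangs
- basket_blue: rinse basket, blue grip (may be absent), 0.16 kg: wire cup 62 mm across, 40 tall; rigid bail, 6 mm wire, in its yz plane, up at y = +-30 mm to z = 85, then sloping to a peak at z = 103, self-centring on a hook; on the peak a grip block 14 (x) x 26 (y) mm, z = 104 to 158. Held at z = 143, fingers clear the hook tip. Origin: centre of the underside, z up
- basket_blue_eye (a point): under the peak of basket_blue's bail, 94.6 mm above its underside: where the centre line of a hook's wire lies when the basket hangs
- basket_green: rinse basket, green grip (may be absent), 0.16 kg: wire cup 62 mm across, 40 tall; rigid bail, 6 mm wire, in its yz plane, up at y = +-30 mm to z = 85, then sloping to a peak at z = 103, self-centring on a hook; on the peak a grip block 14 (x) x 26 (y) mm, z = 104 to 158. Held at z = 143, fingers clear the hook tip. Origin: centre of the underside, z up
- basket_green_eye (a point): under the peak of basket_green's bail, 94.6 mm above its underside: where the centre line of a hook's wire lies when the basket hangs
- basket_yellow: rinse basket, yellow grip (may be absent), 0.16 kg: wire cup 62 mm across, 40 tall; rigid bail, 6 mm wire, in its yz plane, up at y = +-30 mm to z = 85, then sloping to a peak at z = 103, self-centring on a hook; on the peak a grip block 14 (x) x 26 (y) mm, z = 104 to 158. Held at z = 143, fingers clear the hook tip. Origin: centre of the underside, z up
- basket_yellow_eye (a point): under the peak of basket_yellow's bail, 94.6 mm above its underside: where the centre line of a hook's wire lies when the basket hangs
- stand: fixed drip stand: posts at y = +-320 mm carry a rail (x = 35 mm, top at z = 245) behind a sliding hook carriage. Origin on the table below the carriage bar; x points away from the robot, y along the rail to the left, z up. A white drip tray (90 x 370 mm, 22 tall) lies below the middle and left
- carriage (a joint): travel of the carriage along the stand's +y: 0 = loading position, at the right, locked by the pin; 0.12 m = left stop, over the drip tray. About 2 N of friction; stays where left. Its aluminium bar is 22 mm thick, z = 225 to 255 mm, from 183 mm right to 217 mm left of its grip
- grip (a point): centre of the carriage's black upright grip block on the bar's middle (16 mm in stand x, 26 mm in y, z = 255 to 305 mm): hold it to slide the carriage
- hook1 (a point): seat of carriage hook 1 (1 = rightmost, 90 mm apart): centre of its 8 mm wire at the lowest point, 230 mm up, 60 mm in front (stand -x) of the bar. The wire rises 8 mm towards the bar; 25 mm towards stand -x is the open tip, its top 20 mm above this point. A bail goes over the tip from stand -x, then down
- hook2 (a point): seat of carriage hook 2 (1 = rightmost, 90 mm apart): centre of its 8 mm wire at the lowest point, 230 mm up, 60 mm in front (stand -x) of the bar. The wire rises 8 mm towards the bar; 25 mm towards stand -x is the open tip, its top 20 mm above this point. A bail goes over the tip from stand -x, then down
- hook3 (a point): seat of carriage hook 3 (1 = rightmost, 90 mm apart): centre of its 8 mm wire at the lowest point, 230 mm up, 60 mm in front (stand -x) of the bar. The wire rises 8 mm towards the bar; 25 mm towards stand -x is the open tip, its top 20 mm above this point. A bail goes over the tip from stand -x, then down
- hook4 (a point): seat of carriage hook 4 (1 = rightmost, 90 mm apart): centre of its 8 mm wire at the lowest point, 230 mm up, 60 mm in front (stand -x) of the bar. The wire rises 8 mm towards the bar; 25 mm towards stand -x is the open tip, its top 20 mm above this point. A bail goes over the tip from stand -x, then down
- pin: lock pin, 70 g: steel shank 10 mm across, 50 long, below a flange 28 across and 6 thick; above it an orange knob 18 across, z = 6 to 46 mm. Origin: centre of the flange's underside, z up the knob. Starts fully down in the bore at the carriage's right end, through carriage and stand, so the carriage cannot slide
- bore (a point): mouth of the pin's bore (14 mm across), 240 mm up, with the carriage at 0. Draw the pin straight up more than 50 mm to free it
- notch (a point): parked place of the pin's origin, in the brass fork at the stand's right end: fork top 200 mm up, slot 15 mm wide (stand y), open towards stand -x, above and below, from 13 mm in front of this point to 9 mm behind it. The shank goes down into the slot at this point and the flange rests on the fork
- tray (a point): centre of the drip tray's inner floor, 4 mm up
- tape_roll: teal roll lying flat, 90 mm across, 26 mm tall; bystander, to be left alone. Origin: centre of its underside
- wire_spool: steel wire spool, 60 mm across, 66 mm tall; bystander, to be left alone. Origin: centre of its underside
- glue_red: white bottle with a red cap, 40 mm across, 95 mm tall; bystander, to be left alone. Origin: centre of its underside
- glue_blue: white bottle with a blue cap, 40 mm across, 95 mm tall; bystander, to be left alone. Origin: centre of its underside
Not all that is in view belongs to the job. Leave any purple look-alike of the basket_yellow alone.

How it is judged:
By the outcome, as a careful person would: the job done as asked, in the order asked, and still so for the second after the job is handed in, with the robot touching nothing.
Of basket_red, basket_blue, basket_green, basket_yellow only 3 to 4 are there at a start; the rules pass over those that are not, and their reading is None.
At some moment in a run one of basket_red, basket_blue, basket_green, basket_yellow may be knocked a few centimetres aside while the robot is not near it.
It also fails if it takes over 200 s, if anything falls off the work surface, if the arm or the gripper's body presses on something with over 40 N, if the wrist force passes 120 N, or if a joint passes its speed limit or range.

## Robot

A 7-joint arm with a two-finger parallel gripper is mounted at the origin on the work surface. World frame = base frame: x ahead of the robot, y to its left, z up, the work surface at z = 0. Lengths are in m, angles in rad, forces in N, time in s.
With the tool pointing down it reaches from about 0.425 to 1.025 m from the base axis. Payload 9.4 kg.
Tool frame: the origin (TCP) lies at the very end of the fingers, on their centre line; the grasp point (between the pads) lies 19 mm behind it; z points along the fingers, y is the line along which they close (so a half turn about z gives the same grasp; the last joint's range is limited). The gripper opens to 85 mm and grips with 20 to 120 N. Pads are 22 mm wide; open, the fingers measure 114 mm over their backs; the gripper's body (76 mm by 85 mm) begins 54 mm behind the grasp point. The pads swing forward as they close: fully open they stand 13 mm farther back than shut.
Start: joints at [-1.331, 0.599, -0.003, 1.599, 0.002, 0.943, -0.08], TCP at [0.226, 0.689, 0.231] pointing down, gripper open.
Joint ranges: [-2.57, 2.57], [-0.35, 1.97], [-1.29, 1.29], [0.11, 2.56], [-1.05, 4.19], [0.11, 1.86], [-2.63, 2.63]. Speed limits (rad/s): [2.22, 2.22, 3.01, 3.01, 3.14, 3.14, 3.14].

## Interface

Orientations are given as a unit quaternion [w, x, y, z].
In Python, from plant import get_obs, viewer, bot gives the robot as it stands.
- The arm moves only by the tool send_rows, never from a script. Its argument "steps" is a list of rows, each an object of numbers: "dx", "dy", "dz": the shift along the tool's x, y, z in mm; "wx", "wy", "wz": the turn, a rotation vector about the tool's x, y, z in rad; "claw": the finger opening in mm, from 0 to 85.4. In form: [{"dx": .., "dy": .., "dz": .., "wx": .., "wy": .., "wz": .., "claw": ..}, ...]. A call has exactly 10 rows; each row is the pose to reach, as a shift and turn from the pose commanded when the call began, along the tool's axes at that moment; what a row does not reach only later rows make up. A row lasts 1/12 s, in which the tool goes at most 41.7 mm and 7.16 degrees, less where a joint would pass 70% of its speed; a pose out of reach is approached as far as the arm can. A call with a gripper value outside its range is refused whole. The fingers move at their own pace and stop on an object; "squeeze" is the grip in N (left out, the last holds). Time passes only in rows, so rows that repeat a pose let the fingers close, or fill a call up. It gives the time, the measured TCP pose, the force, the opening and the grip force at its end, in the units of the state.
- get_obs(): the state, without advancing time (a new reading comes with each control period).
- viewer.grab_frame(name): name is "scene" or "top" or "wrist"; returns a dict with "frame" (384x512x3 uint8, red, green, blue), "depth" (384x512 float32, m along the optical axis (not along the pixel's ray), 0 where there is no reading), "fx", "fy", "cx", "cy" (pixels), "k1" (the pictures are not rectified: a ray, as slopes to the right and down, at radius r is drawn at 1 + k1 r^2 times it, then the intrinsics apply), "rvec" (rotation vector, rad) and "tvec" (3), from world to camera coordinates, as OpenCV has them; the wrist camera has in their place "mount" (4x4, takes a point from camera to tool coordinates, whose origin is the TCP and whose axes are the flange's). Camera axes: x right, y down, z forward; pixel columns grow to the right and rows downward; lengths in m; the calibration is good to about 2 mm. A picture is of the moment at which its call begins: read the wrist's pose just before it.
- bot.close_job(): hands the job in; it is judged then, once.
The state is a dict: "t": time; "joint_positions": joint angles; "joint_velocities": joint speeds; "joint_torque": joint torques, N m; "tool_pos": TCP position; "ee_rot": TCP orientation; "wrist_force": force on the tool from outside, world axes, zero at the start; "torque": the same for the moment, N m; "finger_gap": finger opening in m; "grasp_force": force on a finger pad.
Only numpy, scipy, OpenCV 4.12 (cv2) and the standard library are available. Lean on these libraries where they do the work, as an engineer would, in place of code of your own. Each camera call takes 0.05 s, during which the arm holds its last target. There are 200 camera calls.

## Working session

There is one attempt and no reset: what is moved stays moved. The work goes in short steps, Python scripts to look and compute and a tool call to move; the robot and the scene stay as the last step left them, time stands still between calls to the robot, and variables do not carry over. Pictures are saved under pics/ and viewed, at most 14 in all, crops included, and the job is handed in when it is done.

Besides the shell and the picture viewer there is one more tool, called after ">>>" as name(argument=value, ...) on one line, values as JSON. send_rows: Moves the arm, as the interface text tells. Its arguments: {"type":"object","properties":{"steps":{"type":"array"},"squeeze":{"type":"number"}},"required":["steps"]}

```bash
mkdir -p pics; ls; cat > h.py <<'E'
import numpy as np, cv2, json
from scipy.spatial.transform import Rotation as R
from plant import get_obs, viewer, bot
def grab(n):
    o=get_obs(); f=viewer.grab_frame(n)
    if n=="wrist":
        q=np.array(o["ee_rot"]); T=np.eye(4); T[:3,:3]=R.from_quat(q[[1,2,3,0]]).as_matrix(); T[:3,3]=o["tool_pos"]
        C=T@np.array(f["mount"])
    else:
        W=np.eye(4); W[:3,:3]=cv2.Rodrigues(np.array(f["rvec"],float))[0]; W[:3,3]=np.ravel(f["tvec"]); C=np.linalg.inv(W)
    f["C"]=C; return f
def cloud(f):
    h,w=f["depth"].shape; v,u=np.mgrid[:h,:w]
    xd=(u-f["cx"])/f["fx"]; yd=(v-f["cy"])/f["fy"]; x,y=xd.copy(),yd.copy()
    for _ in range(8):
        s=1+f["k1"]*(x*x+y*y); x,y=xd/s,yd/s
    d=f["depth"]; P=np.stack([x*d,y*d,d],-1)@f["C"][:3,:3].T+f["C"][:3,3]
    P[d<=0]=np.nan; return P
def save(f,n,crop=None,k=1):
    im=f["frame"][:,:,::-1]
    if crop: a,b,c,d=crop; im=im[b:d,a:c]
    cv2.imwrite("pics/"+n+".png",cv2.resize(im,None,fx=k,fy=k,interpolation=cv2.INTER_CUBIC))
E
python3 - <<'E'
from h import *
import pickle
for n in("scene","top"):
    f=grab(n); save(f,n+"0"); pickle.dump(f,open(n+"0.pkl","wb")); print(n,f["C"].round(3).tolist(),f["fx"],f["k1"])
o=get_obs(); print(o["t"],o["tool_pos"],o["ee_rot"],o["finger_gap"])
E
```

```text
pics
scene [[-0.584, 0.453, -0.674, 1.663], [0.812, 0.299, -0.502, 0.799], [-0.025, -0.84, -0.542, 1.057], [0.0, 0.0, 0.0, 1.0]] 482.90979300118744 -0.08252164704642546
top [[-0.027, -0.983, 0.182, 0.277], [-1.0, 0.025, -0.012, -0.007], [0.007, -0.182, -0.983, 1.587], [0.0, 0.0, 0.0, 1.0]] 488.94930668214744 0.07138871705066065
0.1 [0.22575696 0.68851879 0.23049257] [-2.97911704e-05  1.57704523e-01  9.87486094e-01 -7.04369529e-04] 0.08531025073624998
```

View pics/scene0.png

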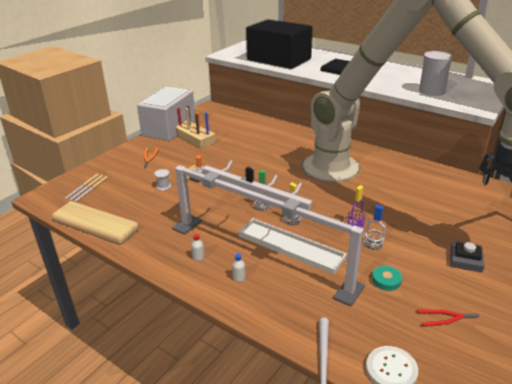

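View pics/top0.png

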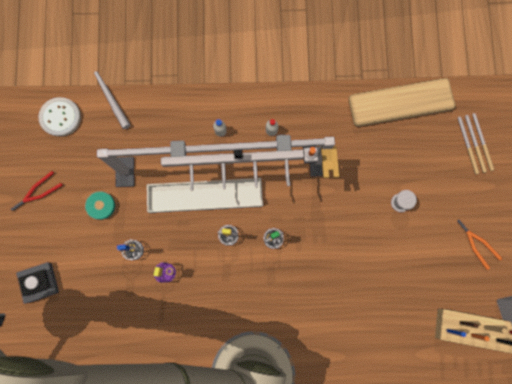

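Scene view: green, yellow and blue baskets at (262,178), (292,200) and (375,230). The purple cup with a yellow grip at (357,205) is the look-alike, and no red basket shows. In the top view blue is at (123,248), purple at (165,272), yellow at (228,233) and green at (274,238). The pin knob is at (312,153), the grip at (238,154), the fork at (332,163), and the hook tips at x≈192, 224, 256, 288.

```bash
python3 - <<'E'
from h import *
import pickle
S=pickle.load(open("scene0.pkl","rb")); T=pickle.load(open("top0.pkl","rb"))
a=cv2.resize(T["frame"][120:300,90:350,::-1],None,fx=3,fy=3,interpolation=cv2.INTER_CUBIC); cv2.imwrite("pics/topc.png",a)
b=cv2.resize(S["frame"][145:265,165:405,::-1],None,fx=3.3,fy=3.3,interpolation=cv2.INTER_CUBIC); cv2.imwrite("pics/scc.png",b)
for n,f,rois in(("top",T,dict(blue=(112,238,150,262),purp=(150,260,180,285),yel=(215,220,242,248),green=(262,226,288,252),grip=(232,147,245,162),knob=(304,146,320,162),fork=(320,146,342,182))),
 ("scene",S,dict(blue=(360,200,390,250),purp=(345,180,370,225),yel=(280,178,305,225),green=(250,165,275,210),knob=(190,150,208,175),grip=(240,160,260,190)))):
    P=cloud(f); hsv=cv2.cvtColor(f["frame"],cv2.COLOR_RGB2HSV)
    for k,(u0,v0,u1,v1) in rois.items():
        p=P[v0:v1,u0:u1].reshape(-1,3); h=hsv[v0:v1,u0:u1].reshape(-1,3); uv=np.mgrid[v0:v1,u0:u1].reshape(2,-1).T
        H=h[:,0]; s=(h[:,1]>130)&(h[:,2]>70)
        m={"blue":s&(H>105)&(H<125),"purp":s&(H>22)&(H<35),"yel":s&(H>22)&(H<35),"green":s&(H>45)&(H<85),"knob":s&(H>3)&(H<14)&(p[:,2]>.2),"grip":(h[:,2]<60),"fork":(h[:,1]>90)&(p[:,2]>.15)}[k]
        q=p[m]
        if len(q): print(n,k,len(q),"med",np.nanmedian(q,0).round(3),"lo",np.nanpercentile(q,5,0).round(3),"hi",np.nanpercentile(q,95,0).round(3),uv[m].mean(0)[::-1].round(1))
E
```

```text
top blue 40 med [0.389 0.365 0.158] lo [0.384 0.358 0.133] hi [0.394 0.379 0.163] [122.8 247.2]
top purp 44 med [0.318 0.268 0.156] lo [0.31  0.262 0.14 ] hi [0.327 0.276 0.162] [156.7 271.1]
top yel 45 med [0.427 0.068 0.158] lo [0.422 0.056 0.129] hi [0.433 0.078 0.162] [226.4 231.2]
top green 29 med [ 0.414 -0.073  0.16 ] lo [ 0.408 -0.081  0.156] hi [ 0.42  -0.066  0.163] [274.4 234.4]
top grip 59 med [0.62  0.024 0.302] lo [0.618 0.016 0.274] hi [0.63  0.033 0.309] [238.  153.9]
top knob 39 med [ 0.63  -0.178  0.286] lo [ 0.624 -0.184  0.262] hi [ 0.639 -0.173  0.29 ] [311.7 150.4]
top fork 422 med [ 0.62 -0.24  0.2 ] lo [ 0.579 -0.26   0.194] hi [ 0.657 -0.22   0.205] [329.6 161.4]
scene blue 95 med [0.397 0.373 0.139] lo [0.391 0.364 0.113] hi [0.401 0.383 0.159] [378. 212.]
scene purp 18 med [0.323 0.27  0.156] lo [0.274 0.252 0.131] hi [0.333 0.277 0.159] [359.6 187.6]
scene yel 19 med [0.432 0.069 0.155] lo [ 0.212 -0.055  0.004] hi [0.438 0.079 0.159] [292.9 185.2]
scene green 45 med [ 0.421 -0.071  0.139] lo [ 0.415 -0.078  0.117] hi [ 0.426 -0.065  0.158] [261.5 176.1]
scene knob 54 med [ 0.637 -0.173  0.275] lo [ 0.628 -0.182  0.256] hi [ 0.642 -0.167  0.286] [198.9 160.8]
scene grip 85 med [0.633 0.031 0.287] lo [0.625 0.02  0.265] hi [0.637 0.038 0.305] [249.1 174.4]
```

View pics/topc.png

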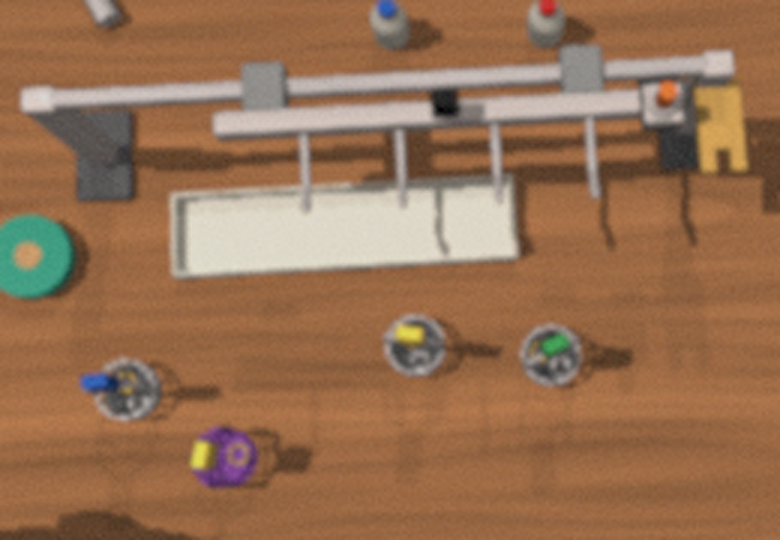

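View pics/scc.png

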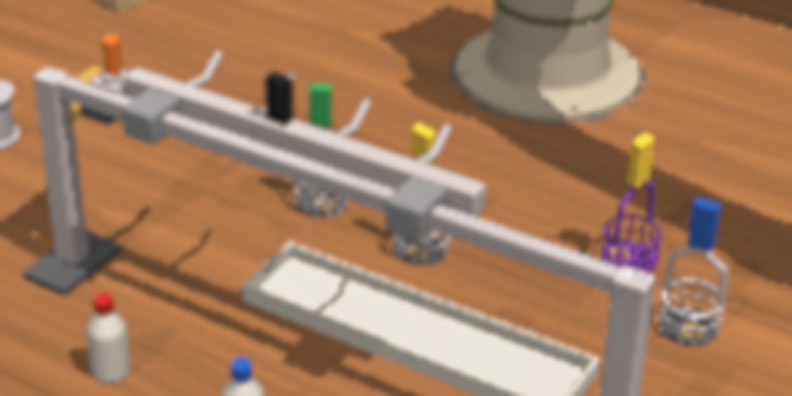

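```bash
cat >> h.py <<'E'
def move(p,yaw,tilt=0):
    """rows numbers: tool down, tool y axis at heading yaw (deg, world); from last commanded pose approx measured"""
    o=get_obs(); q=np.array(o["ee_rot"]); A=R.from_quat(q[[1,2,3,0]])
    best=None
    for k in(0,180):
        a=np.radians(yaw+k); y=np.array([np.cos(a),np.sin(a),0]); z=np.array([0,0,-1.]); x=np.cross(y,z)
        B=R.from_matrix(np.c_[x,y,z]); rv=(A.inv()*B).as_rotvec()
        if best is None or np.linalg.norm(rv)<np.linalg.norm(best): best=rv
    d=A.inv().apply(np.array(p)-o["tool_pos"])*1000
    print("t",round(o["t"],1),"d",d.round(1),"w",best.round(4),"norm/41.7",round(np.linalg.norm(d)/41.7,1),"rot rows",round(np.degrees(np.linalg.norm(best))/7.16,1))
E
python3 - <<'E'
from h import *
import pickle
S=pickle.load(open("scene0.pkl","rb")); T=pickle.load(open("top0.pkl","rb"))
for n,f in(("top",T),("scene",S)):
    P=cloud(f).reshape(-1,3)
    c=np.array([.623,.025])
    m=(P[:,2]>.247)&(P[:,2]<.262)&(P[:,0]>.55)&(P[:,0]<.70)&(P[:,1]>-.12)&(P[:,1]<.22)
    # iterate: keep points within 14mm of bar line
    th=np.radians(3)
    for _ in range(6):
        d=(P[:,:2]-c)@[np.cos(th),np.sin(th)]
        q=P[m&(abs(d)<.014)]; k=np.polyfit(q[:,1],q[:,0],1); th=-np.arctan(k[0]); c=np.array([k[0]*.025+k[1],.025])
    print(n,len(q),"yaw",np.degrees(th).round(2),"x at y=.025",c[0].round(4),"y",q[:,1].min().round(3),q[:,1].max().round(3),"z",np.median(q[:,2]).round(4))
    st=(P[:,:2]-c)@np.array([[np.cos(th),-np.sin(th)],[np.sin(th),np.cos(th)]])
    for lo in (-.18,-.09,0,.09):
        pass
    h=(P[:,2]>.215)&(P[:,2]<.262)&(st[:,0]<-.02)&(st[:,0]>-.1)&(abs(st[:,1])<.25)
    hs=np.c_[st[h],P[h,2]]; o=np.argsort(hs[:,1]); hs=hs[o]
    g=np.split(hs,np.where(np.diff(hs[:,1])>.02)[0]+1)
    for a in g: print("  hook",len(a),"sy",np.median(a[:,1]).round(4),"sx min",a[:,0].min().round(3),"z min",a[:,2].min().round(3), a[:,2].max().round(3))
E
```

```text
top 933 yaw 1.68 x at y=.025 0.6251 y -0.12 0.219 z 0.2555
  hook 64 sy -0.1352 sx min -0.088 z min 0.231 0.254
  hook 64 sy -0.0453 sx min -0.086 z min 0.231 0.254
  hook 64 sy 0.0441 sx min -0.087 z min 0.229 0.254
  hook 65 sy 0.1333 sx min -0.087 z min 0.232 0.254
scene 538 yaw 1.64 x at y=.025 0.6323 y -0.12 0.22 z 0.2533
  hook 33 sy -0.1339 sx min -0.09 z min 0.228 0.251
  hook 4 sy -0.045 sx min -0.094 z min 0.235 0.246
  hook 34 sy 0.0455 sx min -0.092 z min 0.228 0.25
  hook 36 sy 0.1358 sx min -0.093 z min 0.23 0.25
```

```bash
python3 -c "
from h import *
move((.43,.2,.42),1.7)"
```

```text
t 0.1 d [-346.3 -400.9 -188.9] w [-1.1000e-03  1.0000e-03  1.2244e+00] norm/41.7 13.5 rot rows 9.8
```

>>> send_rows(steps=[{"dx": -20,"dy": -20,"dz": -30,"wz": 0.07},{"dx": -40,"dy": -45,"dz": -50,"wz": 0.14},{"dx": -60,"dy": -70,"dz": -65,"wz": 0.21},{"dx": -80,"dy": -95,"dz": -80,"wz": 0.28},{"dx": -100,"dy": -120,"dz": -90,"wz": 0.35},{"dx": -120,"dy": -145,"dz": -100,"wz": 0.42},{"dx": -145,"dy": -170,"dz": -110,"wz": 0.49},{"dx": -170,"dy": -195,"dz": -120,"wz": 0.56},{"dx": -190,"dy": -220,"dz": -130,"wz": 0.63},{"dx": -200,"dy": -230,"dz": -130,"wz": 0.68}], squeeze=40)

```text
$.steps[0]: bad value
```

```bash
python3 -c "
from h import *
print(get_obs()['tool_pos'])
move((.43,.2,.42),1.7)"
```

```text
[0.22575696 0.68851879 0.23049257]
t 0.1 d [-346.3 -400.9 -188.9] w [-1.1000e-03  1.0000e-03  1.2244e+00] norm/41.7 13.5 rot rows 9.8
```

>>> send_rows(steps=[{"dx": -20,"dy": -20,"dz": -30,"wx": 0,"wy": 0,"wz": 0.07,"claw": 85},{"dx": -40,"dy": -45,"dz": -50,"wx": 0,"wy": 0,"wz": 0.14,"claw": 85},{"dx": -60,"dy": -70,"dz": -65,"wx": 0,"wy": 0,"wz": 0.21,"claw": 85},{"dx": -80,"dy": -95,"dz": -80,"wx": 0,"wy": 0,"wz": 0.28,"claw": 85},{"dx": -100,"dy": -120,"dz": -90,"wx": 0,"wy": 0,"wz": 0.35,"claw": 85},{"dx": -120,"dy": -145,"dz": -100,"wx": 0,"wy": 0,"wz": 0.42,"claw": 85},{"dx": -145,"dy": -170,"dz": -110,"wx": 0,"wy": 0,"wz": 0.49,"claw": 85},{"dx": -170,"dy": -195,"dz": -120,"wx": 0,"wy": 0,"wz": 0.56,"claw": 85},{"dx": -190,"dy": -220,"dz": -130,"wx": 0,"wy": 0,"wz": 0.63,"claw": 85},{"dx": -200,"dy": -230,"dz": -130,"wx": 0,"wy": 0,"wz": 0.68,"claw": 85}], squeeze=40)

```text
t: 0.93
tool_pos: [0.3465, 0.4041, 0.3631]
ee_rot: [0.0, 0.482, 0.876, 0.001]
wrist_force: [-1.0, 0.1, -0.1]
finger_gap: 0.0853
grasp_force: 0.0
```

```bash
python3 -c "
from h import *
o=get_obs();print(o['tool_pos'],o['joint_positions'])
move((.43,.2,.42),1.7)"
```

```text
[0.34646933 0.40408067 0.36312653] [-1.1427526   0.2292196   0.21809069  1.88156004 -0.05630442  1.03509461
 -0.33567126]
t 0.9 d [-217.1  -38.8  -56.9] w [ 1.800e-03 -4.000e-04  5.362e-01] norm/41.7 5.5 rot rows 4.3
```

>>> send_rows(steps=[{"dx": -35,"dy": -5,"dz": -10,"wx": 0,"wy": 0,"wz": 0.09,"claw": 85},{"dx": -70,"dy": -10,"dz": -20,"wx": 0,"wy": 0,"wz": 0.18,"claw": 85},{"dx": -105,"dy": -18,"dz": -30,"wx": 0,"wy": 0,"wz": 0.27,"claw": 85},{"dx": -140,"dy": -25,"dz": -40,"wx": 0,"wy": 0,"wz": 0.36,"claw": 85},{"dx": -175,"dy": -32,"dz": -50,"wx": 0,"wy": 0,"wz": 0.45,"claw": 85},{"dx": -205,"dy": -37,"dz": -55,"wx": 0,"wy": 0,"wz": 0.51,"claw": 85},{"dx": -217,"dy": -39,"dz": -57,"wx": 0,"wy": 0,"wz": 0.536,"claw": 85},{"dx": -217,"dy": -39,"dz": -57,"wx": 0,"wy": 0,"wz": 0.536,"claw": 85},{"dx": -217,"dy": -39,"dz": -57,"wx": 0,"wy": 0,"wz": 0.536,"claw": 85},{"dx": -217,"dy": -39,"dz": -57,"wx": 0,"wy": 0,"wz": 0.536,"claw": 85}])

```text
t: 1.77
tool_pos: [0.4286, 0.2062, 0.4177]
ee_rot: [-0.0, 0.692, 0.721, -0.0]
wrist_force: [-0.1, 0.3, 0.4]
finger_gap: 0.085
grasp_force: 0.0
```

```bash
cat >> h.py <<'E'
HUE=dict(blue=(105,125),yellow=(22,35),green=(45,85),red=(0,8),knob=(3,14))
def blobs(f,name,smin=130,vmin=60,amin=25):
    P=cloud(f); hsv=cv2.cvtColor(f["frame"],cv2.COLOR_RGB2HSV); lo,hi=HUE[name]
    m=((hsv[...,0]>=lo)&(hsv[...,0]<=hi)&(hsv[...,1]>smin)&(hsv[...,2]>vmin)).astype(np.uint8)
    n,l,s,c=cv2.connectedComponentsWithStats(m); out=[]
    for i in range(1,n):
        if s[i,4]<amin: continue
        p=P[l==i]; p=p[~np.isnan(p[:,0])]
        if len(p)<10: continue
        zt=np.percentile(p[:,2],95); t=p[p[:,2]>zt-.006]
        r=cv2.minAreaRect((t[:,:2]*1000).astype(np.float32)); (cx,cy),(w,h),a=r
        if w<h: a+=90; w,h=h,w
        out.append(dict(px=c[i].round(0),n=len(p),ztop=zt.round(4),ctr=(round(cx/1000,4),round(cy/1000,4)),size=(round(w,1),round(h,1)),longhead=round((a+90)%180-90,1)))
    return out
E
python3 -c "
from h import *
o=get_obs();print(o['tool_pos'])
f=grab('wrist'); print(np.array(f['mount']).round(3).tolist(),f['fx']); save(f,'w1')
for k in('blue','yellow','green','red'):
  for b in blobs(f,k): print(k,b)
t=grab('top')
for k in('blue','yellow','green','red'):
  for b in blobs(t,k): print('top',k,b)
"
```

```text
[0.42863078 0.20619995 0.41769214]
[[-0.001, -0.963, -0.271, 0.069], [1.0, -0.001, -0.0, 0.0], [-0.0, -0.271, 0.963, -0.142], [0.0, 0.0, 0.0, 1.0]] 331.3766079252368
blue {'px': array([229.,  14.]), 'n': 350, 'ztop': np.float64(0.1584), 'ctr': (0.391, 0.3691), 'size': (22.0, 13.3), 'longhead': -85.3}
blue {'px': array([478., 232.]), 'n': 82, 'ztop': np.float64(0.0956), 'ctr': (0.781, 0.0887), 'size': (16.8, 16.3), 'longhead': -36.7}
yellow {'px': array([166.,  99.]), 'n': 238, 'ztop': np.float64(0.1585), 'ctr': (0.3175, 0.2695), 'size': (24.0, 12.6), 'longhead': -12.3}
yellow {'px': array([252., 252.]), 'n': 236, 'ztop': np.float64(0.1583), 'ctr': (0.4271, 0.068), 'size': (24.5, 13.3), 'longhead': 80.0}
top blue {'px': array([457., 332.]), 'n': 37, 'ztop': np.float64(0.1608), 'ctr': (0.1264, -0.5855), 'size': (10.7, 7.4), 'longhead': 64.7}
top yellow {'px': array([226., 231.]), 'n': 44, 'ztop': np.float64(0.1624), 'ctr': (0.4287, 0.0675), 'size': (23.5, 9.5), 'longhead': 88.4}
top green {'px': array([ 90., 209.]), 'n': 91, 'ztop': np.float64(0.0325), 'ctr': (0.464, 0.3953), 'size': (294.8, 39.6), 'longhead': 59.1}
top red {'px': array([272., 121.]), 'n': 29, 'ztop': np.float64(0.0998), 'ctr': (0.7787, -0.0823), 'size': (17.8, 16.1), 'longhead': 0.5}
top red {'px': array([ 40., 189.]), 'n': 369, 'ztop': np.float64(0.0199), 'ctr': (0.5991, 0.6713), 'size': (126.3, 58.4), 'longhead': -59.0}
```

View pics/w1.png

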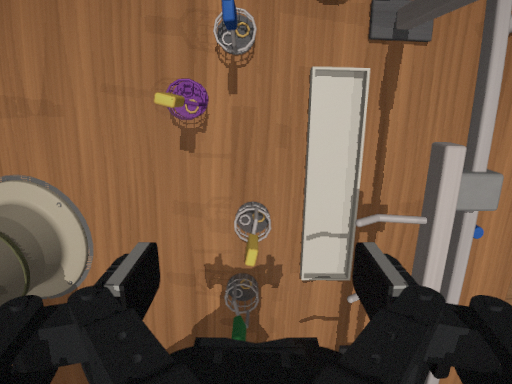

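The wrist view shows blue (229,14), yellow (252,252) and green (238,328) grips on grey baskets. The purple look-alike is at (185,98). I go to blue first.

```bash
python3 -c "
from h import *
move((.391,.345,.30),4)"
```

```text
t 1.9 d [140.3 -31.8 117.6] w [-0.001   0.0005 -0.0286] norm/41.7 4.5 rot rows 0.2
```

>>> send_rows(steps=[{"dx": 28,"dy": -6,"dz": 20,"wx": 0,"wy": 0,"wz": -0.01,"claw": 85},{"dx": 56,"dy": -12,"dz": 45,"wx": 0,"wy": 0,"wz": -0.02,"claw": 85},{"dx": 84,"dy": -19,"dz": 70,"wx": 0,"wy": 0,"wz": -0.03,"claw": 85},{"dx": 112,"dy": -26,"dz": 95,"wx": 0,"wy": 0,"wz": -0.03,"claw": 85},{"dx": 132,"dy": -30,"dz": 110,"wx": 0,"wy": 0,"wz": -0.03,"claw": 85},{"dx": 140,"dy": -32,"dz": 117,"wx": 0,"wy": 0,"wz": -0.03,"claw": 70},{"dx": 140,"dy": -32,"dz": 117,"wx": 0,"wy": 0,"wz": -0.03,"claw": 60},{"dx": 140,"dy": -32,"dz": 117,"wx": 0,"wy": 0,"wz": -0.03,"claw": 50},{"dx": 140,"dy": -32,"dz": 117,"wx": 0,"wy": 0,"wz": -0.03,"claw": 50},{"dx": 140,"dy": -32,"dz": 117,"wx": 0,"wy": 0,"wz": -0.03,"claw": 50}])

```text
t: 2.7
tool_pos: [0.393, 0.3423, 0.3025]
ee_rot: [0.0, 0.683, 0.73, 0.001]
wrist_force: [1.2, -0.4, 1.4]
finger_gap: 0.0495
grasp_force: 0.0
```

```bash
python3 -c "
from h import *
o=get_obs();print(o['tool_pos'])
f=grab('wrist')
for b in blobs(f,'blue'): print(b)
f=grab('scene')
P=cloud(f)
for b in blobs(f,'blue'): print('scene',b)
move((.391,.369,.124),4)"
```

```text
[0.39296227 0.34234545 0.30246914]
{'px': array([255., 142.]), 'n': 477, 'ztop': np.float64(0.1584), 'ctr': (0.3902, 0.3714), 'size': (25.3, 13.1), 'longhead': -86.0}
scene {'px': array([378., 212.]), 'n': 80, 'ztop': np.float64(0.1589), 'ctr': (0.3969, 0.3736), 'size': (18.9, 10.6), 'longhead': -86.9}
t 2.8 d [ 26.3  -0.2 178.3] w [ 0.0011 -0.0012 -0.0034] norm/41.7 4.3 rot rows 0.0
```

>>> send_rows(steps=[{"dx": 15,"dy": 0,"dz": 20,"wx": 0,"wy": 0,"wz": 0,"claw": 50},{"dx": 29,"dy": 0,"dz": 50,"wx": 0,"wy": 0,"wz": 0,"claw": 50},{"dx": 29,"dy": 0,"dz": 85,"wx": 0,"wy": 0,"wz": 0,"claw": 50},{"dx": 29,"dy": 0,"dz": 120,"wx": 0,"wy": 0,"wz": 0,"claw": 50},{"dx": 29,"dy": 0,"dz": 150,"wx": 0,"wy": 0,"wz": 0,"claw": 50},{"dx": 29,"dy": 0,"dz": 170,"wx": 0,"wy": 0,"wz": 0,"claw": 50},{"dx": 29,"dy": 0,"dz": 178,"wx": 0,"wy": 0,"wz": 0,"claw": 50},{"dx": 29,"dy": 0,"dz": 178,"wx": 0,"wy": 0,"wz": 0,"claw": 50},{"dx": 29,"dy": 0,"dz": 178,"wx": 0,"wy": 0,"wz": 0,"claw": 50},{"dx": 29,"dy": 0,"dz": 178,"wx": 0,"wy": 0,"wz": 0,"claw": 50}])

```text
t: 3.63
tool_pos: [0.3909, 0.3727, 0.1248]
ee_rot: [-0.0, 0.683, 0.731, 0.001]
wrist_force: [-0.5, -0.1, -0.2]
finger_gap: 0.0502
grasp_force: 0.0
```

```bash
python3 -c "
from h import *
move((.3905,.371,.124),4)
f=grab('wrist'); save(f,'w2')
for b in blobs(f,'blue'): print(b)
move((.3905,.371,.124),4)"
```

```text
t 3.6 d [-1.7 -0.5  0.8] w [ 0.0017 -0.0016 -0.0023] norm/41.7 0.0 rot rows 0.0
{'px': array([254., 269.]), 'n': 3074, 'ztop': np.float64(0.158), 'ctr': (0.3901, 0.3718), 'size': (25.9, 13.5), 'longhead': -85.1}
t 3.7 d [-1.8 -0.4  0.8] w [ 0.0018 -0.0019 -0.0021] norm/41.7 0.0 rot rows 0.0
```

>>> send_rows(steps=[{"dx": -1,"dy": 0,"dz": 1,"wx": 0,"wy": 0,"wz": 0,"claw": 40},{"dx": -1,"dy": 0,"dz": 1,"wx": 0,"wy": 0,"wz": 0,"claw": 25},{"dx": -1,"dy": 0,"dz": 1,"wx": 0,"wy": 0,"wz": 0,"claw": 8},{"dx": -1,"dy": 0,"dz": 1,"wx": 0,"wy": 0,"wz": 0,"claw": 8},{"dx": -1,"dy": 0,"dz": 1,"wx": 0,"wy": 0,"wz": 0,"claw": 8},{"dx": -1,"dy": 0,"dz": 1,"wx": 0,"wy": 0,"wz": 0,"claw": 8},{"dx": -1,"dy": 0,"dz": 1,"wx": 0,"wy": 0,"wz": 0,"claw": 8},{"dx": -1,"dy": 0,"dz": -5,"wx": 0,"wy": 0,"wz": 0,"claw": 8},{"dx": -1,"dy": 0,"dz": -15,"wx": 0,"wy": 0,"wz": 0,"claw": 8},{"dx": -1,"dy": 0,"dz": -25,"wx": 0,"wy": 0,"wz": 0,"claw": 8}], squeeze=50)

```text
t: 4.52
tool_pos: [0.39, 0.371, 0.149]
ee_rot: [0.0, 0.683, 0.731, -0.0]
wrist_force: [-0.8, -0.7, -0.9]
finger_gap: 0.0136
grasp_force: 48.5
```

```bash
cat >> h.py <<'E'
C0=np.array([.626,.0245]); TH=np.radians(1.66)
def stand(sx,sy,z):
    return np.array([C0[0]+sx*np.cos(TH)-sy*np.sin(TH), C0[1]+sx*np.sin(TH)+sy*np.cos(TH), z])
E
python3 -c "
from h import *
print(stand(-.06,.135,.3))
move(stand(-.15,.135,.315),1.7)
move(stand(-.06,.135,.3),1.7)"
```

```text
[0.56211444 0.15770524 0.3       ]
t 4.5 d [-221.1   67.2 -165.9] w [-0.0005  0.0006  0.0382] norm/41.7 6.8 rot rows 0.3
t 4.5 d [-224.6  157.2 -150.9] w [-0.0005  0.0006  0.0382] norm/41.7 7.5 rot rows 0.3
```

>>> send_rows(steps=[{"dx": 0,"dy": 0,"dz": -25,"wx": 0,"wy": 0,"wz": 0,"claw": 8},{"dx": -20,"dy": 5,"dz": -50,"wx": 0,"wy": 0,"wz": 0.01,"claw": 8},{"dx": -45,"dy": 15,"dz": -75,"wx": 0,"wy": 0,"wz": 0.02,"claw": 8},{"dx": -75,"dy": 25,"dz": -100,"wx": 0,"wy": 0,"wz": 0.03,"claw": 8},{"dx": -105,"dy": 35,"dz": -120,"wx": 0,"wy": 0,"wz": 0.038,"claw": 8},{"dx": -135,"dy": 45,"dz": -140,"wx": 0,"wy": 0,"wz": 0.038,"claw": 8},{"dx": -165,"dy": 53,"dz": -155,"wx": 0,"wy": 0,"wz": 0.038,"claw": 8},{"dx": -190,"dy": 60,"dz": -163,"wx": 0,"wy": 0,"wz": 0.038,"claw": 8},{"dx": -210,"dy": 65,"dz": -165,"wx": 0,"wy": 0,"wz": 0.038,"claw": 8},{"dx": -220,"dy": 67,"dz": -165,"wx": 0,"wy": 0,"wz": 0.038,"claw": 8}])

```text
t: 5.35
tool_pos: [0.4728, 0.1534, 0.3152]
ee_rot: [0.001, 0.698, 0.716, 0.001]
wrist_force: [0.7, 0.5, -1.8]
finger_gap: 0.0132
grasp_force: 48.8
```

>>> send_rows(steps=[{"dx": 0,"dy": 0,"dz": 0,"wx": 0,"wy": 0,"wz": 0,"claw": 8},{"dx": 0,"dy": 0,"dz": 0,"wx": 0,"wy": 0,"wz": 0,"claw": 8},{"dx": 0,"dy": 0,"dz": 0,"wx": 0,"wy": 0,"wz": 0,"claw": 8},{"dx": 0,"dy": 0,"dz": 0,"wx": 0,"wy": 0,"wz": 0,"claw": 8},{"dx": 0,"dy": 0,"dz": 0,"wx": 0,"wy": 0,"wz": 0,"claw": 8},{"dx": 0,"dy": 0,"dz": 0,"wx": 0,"wy": 0,"wz": 0,"claw": 8},{"dx": 0,"dy": 0,"dz": 0,"wx": 0,"wy": 0,"wz": 0,"claw": 8},{"dx": 0,"dy": 0,"dz": 0,"wx": 0,"wy": 0,"wz": 0,"claw": 8},{"dx": 0,"dy": 0,"dz": 0,"wx": 0,"wy": 0,"wz": 0,"claw": 8},{"dx": 0,"dy": 0,"dz": 0,"wx": 0,"wy": 0,"wz": 0,"claw": 8}])

```text
t: 6.18
tool_pos: [0.4719, 0.1564, 0.3133]
ee_rot: [0.0, 0.696, 0.718, -0.0]
wrist_force: [0.2, 0.3, -2.2]
finger_gap: 0.0132
grasp_force: 48.8
```

```bash
python3 -c "
from h import *
move(stand(-.06,.135,.295),1.7)
f=grab('wrist'); save(f,'w3'); P=cloud(f).reshape(-1,3)
# refine hooks/bar from wrist cloud
st=(P[:,:2]-C0)@np.array([[np.cos(TH),-np.sin(TH)],[np.sin(TH),np.cos(TH)]])
b=(P[:,2]>.25)&(P[:,2]<.262)&(abs(st[:,0])<.02)
print('bar',b.sum(),np.nanpercentile(st[b],[2,50,98],axis=0).round(4).tolist(), np.nanmedian(P[b,2]))
h=(P[:,2]>.215)&(P[:,2]<.262)&(st[:,0]<-.02)&(st[:,0]>-.1)&(abs(st[:,1])<.25)
hs=np.c_[st[h],P[h,2]]; hs=hs[np.argsort(hs[:,1])]
for a in np.split(hs,np.where(np.diff(hs[:,1])>.02)[0]+1): print(len(a),np.median(a,0).round(4),a.min(0).round(3),a.max(0).round(3))
for bb in blobs(f,'blue'): print(bb)
"
```

```text
t 6.2 d [-1.4 90.2 18.3] w [-0.      0.0001  0.0003] norm/41.7 2.2 rot rows 0.0
bar 8312 [[-0.0129, 0.0515], [-0.0031, 0.1485], [0.014, 0.2135]] 0.25412927006035385
1054 [-0.0541  0.136   0.237 ] [-0.091  0.131  0.23 ] [-0.02   0.139  0.25 ]
{'px': array([256., 267.]), 'n': 3310, 'ztop': np.float64(0.3483), 'ctr': (0.472, 0.1567), 'size': (25.8, 13.2), 'longhead': -87.8}
```

View pics/w3.png

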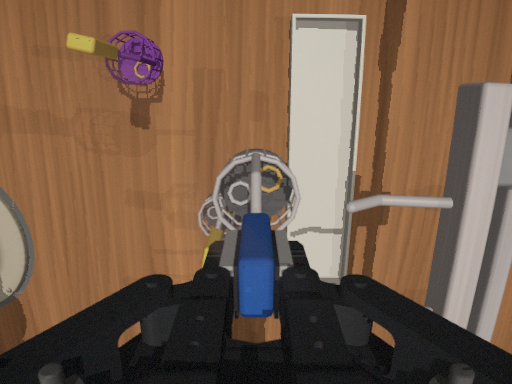

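Picture: the blue basket is upright in the hand (grip 256,265), with hook 4 ahead at (350-450,205). I move over the tip, then down.

>>> send_rows(steps=[{"dx": 0,"dy": 5,"dz": 5,"wx": 0,"wy": 0,"wz": 0,"claw": 8},{"dx": 0,"dy": 15,"dz": 10,"wx": 0,"wy": 0,"wz": 0,"claw": 8},{"dx": -1,"dy": 28,"dz": 14,"wx": 0,"wy": 0,"wz": 0,"claw": 8},{"dx": -1,"dy": 42,"dz": 16,"wx": 0,"wy": 0,"wz": 0,"claw": 8},{"dx": -1,"dy": 56,"dz": 16,"wx": 0,"wy": 0,"wz": 0,"claw": 8},{"dx": -1,"dy": 70,"dz": 16,"wx": 0,"wy": 0,"wz": 0,"claw": 8},{"dx": -1,"dy": 82,"dz": 16,"wx": 0,"wy": 0,"wz": 0,"claw": 8},{"dx": -1,"dy": 90,"dz": 16,"wx": 0,"wy": 0,"wz": 0,"claw": 8},{"dx": -1,"dy": 90,"dz": 16,"wx": 0,"wy": 0,"wz": 0,"claw": 8},{"dx": -1,"dy": 90,"dz": 16,"wx": 0,"wy": 0,"wz": 0,"claw": 8}])

```text
t: 7.07
tool_pos: [0.5621, 0.1578, 0.2968]
ee_rot: [-0.0, 0.697, 0.717, -0.0]
wrist_force: [0.0, 0.2, -0.3]
finger_gap: 0.0135
grasp_force: 48.8
```

>>> send_rows(steps=[{"dx": 0,"dy": 0,"dz": 3,"wx": 0,"wy": 0,"wz": 0,"claw": 8},{"dx": 0,"dy": 0,"dz": 8,"wx": 0,"wy": 0,"wz": 0,"claw": 8},{"dx": 0,"dy": 0,"dz": 14,"wx": 0,"wy": 0,"wz": 0,"claw": 8},{"dx": 0,"dy": 0,"dz": 20,"wx": 0,"wy": 0,"wz": 0,"claw": 8},{"dx": 0,"dy": 0,"dz": 25,"wx": 0,"wy": 0,"wz": 0,"claw": 8},{"dx": 0,"dy": 0,"dz": 30,"wx": 0,"wy": 0,"wz": 0,"claw": 8},{"dx": 0,"dy": 0,"dz": 33,"wx": 0,"wy": 0,"wz": 0,"claw": 8},{"dx": 0,"dy": 0,"dz": 36,"wx": 0,"wy": 0,"wz": 0,"claw": 8},{"dx": 0,"dy": 0,"dz": 36,"wx": 0,"wy": 0,"wz": 0,"claw": 8},{"dx": 0,"dy": 0,"dz": 36,"wx": 0,"wy": 0,"wz": 0,"claw": 8}])

```text
t: 7.9
tool_pos: [0.562, 0.158, 0.2612]
ee_rot: [0.0, 0.696, 0.718, -0.0]
wrist_force: [0.2, -0.2, -2.4]
finger_gap: 0.0134
grasp_force: 48.8
```

```bash
python3 -c "
from h import *
f=grab('wrist')
for bb in blobs(f,'blue'): print(bb)
print(get_obs()['wrist_force'])
move(stand(-.06,.135,.258),1.7)"
```

```text
{'px': array([256., 267.]), 'n': 3289, 'ztop': np.float64(0.2963), 'ctr': (0.562, 0.1583), 'size': (25.8, 13.3), 'longhead': -88.7}
{'px': array([460., 240.]), 'n': 354, 'ztop': np.float64(0.0955), 'ctr': (0.7808, 0.0898), 'size': (18.8, 18.1), 'longhead': -13.8}
[-0.4607242  -0.96980579 -2.28360633]
t 8.0 d [-0.3  0.1  3.4] w [0.0002 0.     0.0002] norm/41.7 0.1 rot rows 0.0
```

>>> send_rows(steps=[{"dx": 0,"dy": 0,"dz": 1,"wx": 0,"wy": 0,"wz": 0,"claw": 8},{"dx": 0,"dy": 0,"dz": 2,"wx": 0,"wy": 0,"wz": 0,"claw": 8},{"dx": 0,"dy": 0,"dz": 3,"wx": 0,"wy": 0,"wz": 0,"claw": 8},{"dx": 0,"dy": 0,"dz": 3,"wx": 0,"wy": 0,"wz": 0,"claw": 8},{"dx": 0,"dy": 0,"dz": 3,"wx": 0,"wy": 0,"wz": 0,"claw": 12},{"dx": 0,"dy": 0,"dz": 3,"wx": 0,"wy": 0,"wz": 0,"claw": 18},{"dx": 0,"dy": 0,"dz": 3,"wx": 0,"wy": 0,"wz": 0,"claw": 26},{"dx": 0,"dy": 0,"dz": 3,"wx": 0,"wy": 0,"wz": 0,"claw": 36},{"dx": 0,"dy": 0,"dz": 3,"wx": 0,"wy": 0,"wz": 0,"claw": 40},{"dx": 0,"dy": 0,"dz": 3,"wx": 0,"wy": 0,"wz": 0,"claw": 40}])

```text
t: 8.78
tool_pos: [0.5619, 0.1581, 0.2584]
ee_rot: [0.0, 0.696, 0.718, 0.0]
wrist_force: [-0.4, -0.5, 0.5]
finger_gap: 0.0402
grasp_force: 0.0
```

```bash
python3 -c "
from h import *
f=grab('wrist'); save(f,'w4')
for bb in blobs(f,'blue'): print(bb)
f=grab('top')
for k in('yellow','green'):
  for bb in blobs(f,k,amin=15): print(k,bb)
print(get_obs()['wrist_force'])
move((.45,.10,.36),-9)"
```

```text
{'px': array([257., 267.]), 'n': 3223, 'ztop': np.float64(0.2935), 'ctr': (0.562, 0.159), 'size': (25.4, 13.6), 'longhead': -89.5}
{'px': array([461., 241.]), 'n': 359, 'ztop': np.float64(0.0954), 'ctr': (0.7805, 0.0899), 'size': (18.6, 18.5), 'longhead': -64.5}
yellow {'px': array([226., 231.]), 'n': 47, 'ztop': np.float64(0.1635), 'ctr': (0.4286, 0.0676), 'size': (23.5, 9.3), 'longhead': 89.3}
green {'px': array([100., 205.]), 'n': 451, 'ztop': np.float64(0.0325), 'ctr': (0.5365, 0.4768), 'size': (84.0, 78.5), 'longhead': 67.1}
green {'px': array([274., 235.]), 'n': 28, 'ztop': np.float64(0.1627), 'ctr': (0.4136, -0.073), 'size': (15.8, 10.3), 'longhead': -65.2}
[-0.08090556  0.37986135 -0.29162132]
t 8.9 d [ -54.7 -113.6 -101.7] w [1.000e-04 0.000e+00 1.871e-01] norm/41.7 3.9 rot rows 1.5
```

>>> send_rows(steps=[{"dx": 0,"dy": 0,"dz": -10,"wx": 0,"wy": 0,"wz": 0,"claw": 40},{"dx": 0,"dy": 0,"dz": -30,"wx": 0,"wy": 0,"wz": 0,"claw": 42},{"dx": 0,"dy": 0,"dz": -60,"wx": 0,"wy": 0,"wz": 0,"claw": 50},{"dx": -5,"dy": -15,"dz": -85,"wx": 0,"wy": 0,"wz": 0.03,"claw": 50},{"dx": -15,"dy": -45,"dz": -100,"wx": 0,"wy": 0,"wz": 0.08,"claw": 50},{"dx": -30,"dy": -75,"dz": -100,"wx": 0,"wy": 0,"wz": 0.13,"claw": 50},{"dx": -45,"dy": -100,"dz": -100,"wx": 0,"wy": 0,"wz": 0.187,"claw": 50},{"dx": -55,"dy": -114,"dz": -100,"wx": 0,"wy": 0,"wz": 0.187,"claw": 50},{"dx": -55,"dy": -114,"dz": -100,"wx": 0,"wy": 0,"wz": 0.187,"claw": 50},{"dx": -55,"dy": -114,"dz": -100,"wx": 0,"wy": 0,"wz": 0.187,"claw": 50}])

```text
t: 9.72
tool_pos: [0.4494, 0.0994, 0.3594]
ee_rot: [-0.0, 0.76, 0.649, 0.001]
wrist_force: [0.6, 0.8, 0.2]
finger_gap: 0.0495
grasp_force: 0.0
```

```bash
python3 -c "
from h import *
f=grab('wrist'); save(f,'w5')
for k in('yellow','blue','green'):
  for bb in blobs(f,k): print(k,bb)
move((.4275,.068,.200),-9)"
```

```text
yellow {'px': array([102.,  22.]), 'n': 551, 'ztop': np.float64(0.1583), 'ctr': (0.3178, 0.268), 'size': (25.9, 14.0), 'longhead': -10.0}
yellow {'px': array([241., 192.]), 'n': 370, 'ztop': np.float64(0.1583), 'ctr': (0.4278, 0.0679), 'size': (25.5, 12.0), 'longhead': 80.5}
blue {'px': array([406.,  89.]), 'n': 1839, 'ztop': np.float64(0.2935), 'ctr': (0.5614, 0.1582), 'size': (24.9, 14.0), 'longhead': 89.5}
green {'px': array([249., 308.]), 'n': 187, 'ztop': np.float64(0.1584), 'ctr': (0.4139, -0.0741), 'size': (24.3, 11.3), 'longhead': -65.0}
t 9.8 d [-35.3 -17.6 159.1] w [ 0.0014 -0.0013  0.0005] norm/41.7 3.9 rot rows 0.0
```

>>> send_rows(steps=[{"dx": -12,"dy": -6,"dz": 20,"wx": 0,"wy": 0,"wz": 0,"claw": 50},{"dx": -25,"dy": -12,"dz": 50,"wx": 0,"wy": 0,"wz": 0,"claw": 50},{"dx": -35,"dy": -17,"dz": 85,"wx": 0,"wy": 0,"wz": 0,"claw": 50},{"dx": -35,"dy": -17,"dz": 120,"wx": 0,"wy": 0,"wz": 0,"claw": 50},{"dx": -35,"dy": -17,"dz": 155,"wx": 0,"wy": 0,"wz": 0,"claw": 50},{"dx": -35,"dy": -17,"dz": 190,"wx": 0,"wy": 0,"wz": 0,"claw": 50},{"dx": -35,"dy": -17,"dz": 220,"wx": 0,"wy": 0,"wz": 0,"claw": 50},{"dx": -35,"dy": -17,"dz": 235,"wx": 0,"wy": 0,"wz": 0,"claw": 50},{"dx": -35,"dy": -17,"dz": 235,"wx": 0,"wy": 0,"wz": 0,"claw": 50},{"dx": -35,"dy": -17,"dz": 235,"wx": 0,"wy": 0,"wz": 0,"claw": 50}])

```text
t: 10.6
tool_pos: [0.4279, 0.0677, 0.1226]
ee_rot: [-0.0, 0.76, 0.649, -0.001]
wrist_force: [0.0, -0.3, 0.7]
finger_gap: 0.0502
grasp_force: 0.0
```

```bash
python3 -c "
from h import *
f=grab('wrist')
for bb in blobs(f,'yellow'): print(bb)
move((.428,.068,.124),-9)"
```

```text
{'px': array([256., 268.]), 'n': 3292, 'ztop': np.float64(0.158), 'ctr': (0.4279, 0.0682), 'size': (25.9, 13.3), 'longhead': 80.0}
t 10.7 d [ 0.1 -0.3 -0.6] w [-0.0001  0.0002 -0.    ] norm/41.7 0.0 rot rows 0.0
```

>>> send_rows(steps=[{"dx": 0,"dy": 0,"dz": -1,"wx": 0,"wy": 0,"wz": 0,"claw": 40},{"dx": 0,"dy": 0,"dz": -1,"wx": 0,"wy": 0,"wz": 0,"claw": 25},{"dx": 0,"dy": 0,"dz": -1,"wx": 0,"wy": 0,"wz": 0,"claw": 8},{"dx": 0,"dy": 0,"dz": -1,"wx": 0,"wy": 0,"wz": 0,"claw": 8},{"dx": 0,"dy": 0,"dz": -1,"wx": 0,"wy": 0,"wz": 0,"claw": 8},{"dx": 0,"dy": 0,"dz": -1,"wx": 0,"wy": 0,"wz": 0,"claw": 8},{"dx": 0,"dy": 0,"dz": -1,"wx": 0,"wy": 0,"wz": 0,"claw": 8},{"dx": 0,"dy": 0,"dz": -5,"wx": 0,"wy": 0,"wz": 0,"claw": 8},{"dx": 0,"dy": 0,"dz": -15,"wx": 0,"wy": 0,"wz": 0,"claw": 8},{"dx": 0,"dy": 0,"dz": -26,"wx": 0,"wy": 0,"wz": 0,"claw": 8}], squeeze=50)

```text
t: 11.48
tool_pos: [0.4271, 0.0677, 0.1498]
ee_rot: [-0.0, 0.76, 0.65, -0.0]
wrist_force: [-0.5, 0.2, -0.9]
finger_gap: 0.0134
grasp_force: 48.8
```

>>> send_rows(steps=[{"dx": 0,"dy": 0,"dz": -25,"wx": 0,"wy": 0,"wz": 0,"claw": 8},{"dx": 0,"dy": 0,"dz": -55,"wx": 0,"wy": 0,"wz": -0.03,"claw": 8},{"dx": 0,"dy": 5,"dz": -85,"wx": 0,"wy": 0,"wz": -0.06,"claw": 8},{"dx": 0,"dy": 12,"dz": -115,"wx": 0,"wy": 0,"wz": -0.1,"claw": 8},{"dx": 2,"dy": 22,"dz": -140,"wx": 0,"wy": 0,"wz": -0.14,"claw": 8},{"dx": 4,"dy": 34,"dz": -158,"wx": 0,"wy": 0,"wz": -0.17,"claw": 8},{"dx": 4,"dy": 43,"dz": -165,"wx": 0,"wy": 0,"wz": -0.187,"claw": 8},{"dx": 4,"dy": 47,"dz": -165,"wx": 0,"wy": 0,"wz": -0.187,"claw": 8},{"dx": 4,"dy": 47,"dz": -165,"wx": 0,"wy": 0,"wz": -0.187,"claw": 8},{"dx": 4,"dy": 47,"dz": -165,"wx": 0,"wy": 0,"wz": -0.187,"claw": 8}])

```text
t: 12.32
tool_pos: [0.4733, 0.0642, 0.3135]
ee_rot: [-0.0, 0.697, 0.717, -0.001]
wrist_force: [-0.2, -1.0, -1.7]
finger_gap: 0.0133
grasp_force: 48.9
```

```bash
cat >> h.py <<'E'
def hooks(f):
    P=cloud(f).reshape(-1,3); st=(P[:,:2]-C0)@np.array([[np.cos(TH),-np.sin(TH)],[np.sin(TH),np.cos(TH)]])
    h=(P[:,2]>.22)&(P[:,2]<.256)&(st[:,0]<-.02)&(st[:,0]>-.1)&(abs(st[:,1])<.25)
    hs=np.c_[st[h],P[h,2]]; hs=hs[np.argsort(hs[:,1])]
    for a in np.split(hs,np.where(np.diff(hs[:,1])>.02)[0]+1): print("hook",len(a),np.percentile(a[:,1],[3,50,97]).round(4),"sx",a[:,0].min().round(3),"z",a[:,2].min().round(3),a[:,2].max().round(3))
E
python3 -c "
from h import *
f=grab('wrist'); hooks(f)
for bb in blobs(f,'yellow'): print(bb)
move(stand(-.06,.045,.297),1.7)"
```

```text
hook 18 [-0.0423 -0.0415 -0.0406] sx -0.024 z 0.233 0.24
hook 1062 [0.0416 0.0459 0.0486] sx -0.09 z 0.229 0.25
hook 1412 [0.1086 0.134  0.1603] sx -0.09 z 0.22 0.256
{'px': array([256., 265.]), 'n': 3150, 'ztop': np.float64(0.346), 'ctr': (0.4733, 0.0647), 'size': (25.2, 13.5), 'longhead': -87.9}
t 12.4 d [ 0.9 91.7 16.2] w [-0.0022  0.0005 -0.0003] norm/41.7 2.2 rot rows 0.0
```

>>> send_rows(steps=[{"dx": 0,"dy": 5,"dz": 5,"wx": 0,"wy": 0,"wz": 0,"claw": 8},{"dx": 0,"dy": 15,"dz": 10,"wx": 0,"wy": 0,"wz": 0,"claw": 8},{"dx": 1,"dy": 28,"dz": 14,"wx": 0,"wy": 0,"wz": 0,"claw": 8},{"dx": 1,"dy": 42,"dz": 14,"wx": 0,"wy": 0,"wz": 0,"claw": 8},{"dx": 1,"dy": 56,"dz": 14,"wx": 0,"wy": 0,"wz": 0,"claw": 8},{"dx": 1,"dy": 70,"dz": 14,"wx": 0,"wy": 0,"wz": 0,"claw": 8},{"dx": 1,"dy": 83,"dz": 14,"wx": 0,"wy": 0,"wz": 0,"claw": 8},{"dx": 1,"dy": 91,"dz": 14,"wx": 0,"wy": 0,"wz": 0,"claw": 8},{"dx": 1,"dy": 91,"dz": 14,"wx": 0,"wy": 0,"wz": 0,"claw": 8},{"dx": 1,"dy": 91,"dz": 14,"wx": 0,"wy": 0,"wz": 0,"claw": 8}])

```text
t: 13.2
tool_pos: [0.5655, 0.0679, 0.2994]
ee_rot: [-0.0, 0.697, 0.717, -0.001]
wrist_force: [-0.2, -0.5, -1.8]
finger_gap: 0.0131
grasp_force: 48.9
```

>>> send_rows(steps=[{"dx": 0,"dy": 0,"dz": 3,"wx": 0,"wy": 0,"wz": 0,"claw": 8},{"dx": 0,"dy": 0,"dz": 8,"wx": 0,"wy": 0,"wz": 0,"claw": 8},{"dx": 0,"dy": 0,"dz": 14,"wx": 0,"wy": 0,"wz": 0,"claw": 8},{"dx": 0,"dy": 0,"dz": 20,"wx": 0,"wy": 0,"wz": 0,"claw": 8},{"dx": 0,"dy": 0,"dz": 25,"wx": 0,"wy": 0,"wz": 0,"claw": 8},{"dx": 0,"dy": 0,"dz": 30,"wx": 0,"wy": 0,"wz": 0,"claw": 8},{"dx": 0,"dy": 0,"dz": 34,"wx": 0,"wy": 0,"wz": 0,"claw": 8},{"dx": 0,"dy": 0,"dz": 38,"wx": 0,"wy": 0,"wz": 0,"claw": 8},{"dx": 0,"dy": 0,"dz": 38,"wx": 0,"wy": 0,"wz": 0,"claw": 8},{"dx": 0,"dy": 0,"dz": 38,"wx": 0,"wy": 0,"wz": 0,"claw": 8}])

```text
t: 14.03
tool_pos: [0.5653, 0.068, 0.2621]
ee_rot: [-0.0, 0.696, 0.718, -0.0]
wrist_force: [0.2, 0.4, -2.1]
finger_gap: 0.0134
grasp_force: 48.9
```

```bash
python3 -c "
from h import *
f=grab('wrist')
for bb in blobs(f,'yellow'): print(bb)
print(get_obs()['wrist_force'])
move(stand(-.06,.045,.261),1.7)"
```

```text
{'px': array([256., 265.]), 'n': 3126, 'ztop': np.float64(0.2946), 'ctr': (0.5652, 0.0683), 'size': (25.6, 13.5), 'longhead': -88.1}
[ 0.02512077 -0.16771889 -2.1006465 ]
t 14.1 d [-0.3 -0.7  1.4] w [0.0001 0.0001 0.0003] norm/41.7 0.0 rot rows 0.0
```

Lower 1.5 mm more, release, rise, and go towards the green basket.

>>> send_rows(steps=[{"dx": 0,"dy": 0,"dz": 1,"wx": 0,"wy": 0,"wz": 0,"claw": 8},{"dx": 0,"dy": 0,"dz": 2,"wx": 0,"wy": 0,"wz": 0,"claw": 8},{"dx": 0,"dy": 0,"dz": 2,"wx": 0,"wy": 0,"wz": 0,"claw": 8},{"dx": 0,"dy": 0,"dz": 2,"wx": 0,"wy": 0,"wz": 0,"claw": 12},{"dx": 0,"dy": 0,"dz": 2,"wx": 0,"wy": 0,"wz": 0,"claw": 18},{"dx": 0,"dy": 0,"dz": 2,"wx": 0,"wy": 0,"wz": 0,"claw": 26},{"dx": 0,"dy": 0,"dz": 2,"wx": 0,"wy": 0,"wz": 0,"claw": 36},{"dx": 0,"dy": 0,"dz": 2,"wx": 0,"wy": 0,"wz": 0,"claw": 40},{"dx": 0,"dy": 0,"dz": 2,"wx": 0,"wy": 0,"wz": 0,"claw": 40},{"dx": 0,"dy": 0,"dz": 2,"wx": 0,"wy": 0,"wz": 0,"claw": 40}])

```text
t: 14.92
tool_pos: [0.5653, 0.0681, 0.2602]
ee_rot: [0.0, 0.696, 0.718, -0.0]
wrist_force: [-0.0, 0.2, -0.3]
finger_gap: 0.0401
grasp_force: 0.0
```

```bash
python3 -c "
from h import *
f=grab('wrist')
for bb in blobs(f,'yellow'): print(bb)
f=grab('top')
for k in('yellow','green'):
  for bb in blobs(f,k,amin=15): print(k,bb)
print(get_obs()['wrist_force'])
move((.44,-.05,.34),23)"
```

```text
{'px': array([256., 265.]), 'n': 3160, 'ztop': np.float64(0.2937), 'ctr': (0.5655, 0.069), 'size': (25.8, 13.5), 'longhead': -84.7}
yellow {'px': array([157., 271.]), 'n': 43, 'ztop': np.float64(0.8521), 'ctr': (0.2972, 0.1307), 'size': (7.7, 1.5), 'longhead': -35.5}
green {'px': array([100., 206.]), 'n': 447, 'ztop': np.float64(0.033), 'ctr': (0.5355, 0.4747), 'size': (84.2, 78.9), 'longhead': 44.6}
green {'px': array([274., 235.]), 'n': 28, 'ztop': np.float64(0.163), 'ctr': (0.4132, -0.0737), 'size': (19.2, 9.1), 'longhead': -64.2}
[-0.6992099  -0.45728033 -0.05305314]
t 15.0 d [-114.3 -128.8  -79.7] w [-1.000e-04  0.000e+00 -3.714e-01] norm/41.7 4.6 rot rows 3.0
```

>>> send_rows(steps=[{"dx": 0,"dy": 0,"dz": -10,"wx": 0,"wy": 0,"wz": 0,"claw": 40},{"dx": 0,"dy": 0,"dz": -30,"wx": 0,"wy": 0,"wz": 0,"claw": 42},{"dx": 0,"dy": 0,"dz": -60,"wx": 0,"wy": 0,"wz": 0,"claw": 50},{"dx": -5,"dy": -20,"dz": -80,"wx": 0,"wy": 0,"wz": -0.08,"claw": 50},{"dx": -25,"dy": -48,"dz": -80,"wx": 0,"wy": 0,"wz": -0.16,"claw": 50},{"dx": -52,"dy": -76,"dz": -80,"wx": 0,"wy": 0,"wz": -0.24,"claw": 50},{"dx": -80,"dy": -102,"dz": -80,"wx": 0,"wy": 0,"wz": -0.32,"claw": 50},{"dx": -104,"dy": -120,"dz": -80,"wx": 0,"wy": 0,"wz": -0.39,"claw": 50},{"dx": -114,"dy": -129,"dz": -80,"wx": 0,"wy": 0,"wz": -0.39,"claw": 50},{"dx": -114,"dy": -129,"dz": -80,"wx": 0,"wy": 0,"wz": -0.39,"claw": 50}])

```text
t: 15.85
tool_pos: [0.438, -0.0524, 0.3413]
ee_rot: [0.0, 0.546, 0.838, 0.001]
wrist_force: [-0.5, 0.2, 0.8]
finger_gap: 0.0501
grasp_force: 0.0
```

```bash
python3 -c "
from h import *
f=grab('wrist'); save(f,'w6')
for k in('yellow','blue','green'):
  for bb in blobs(f,k): print(k,bb)
move((.414,-.0741,.124),24)"
```

```text
yellow {'px': array([492., 117.]), 'n': 1302, 'ztop': np.float64(0.284), 'ctr': (0.5597, 0.0639), 'size': (23.3, 7.6), 'longhead': -62.1}
t 15.9 d [-11.2 -33.2 217.2] w [ 0.0018 -0.     -0.0026] norm/41.7 5.3 rot rows 0.0
```

View pics/w6.png

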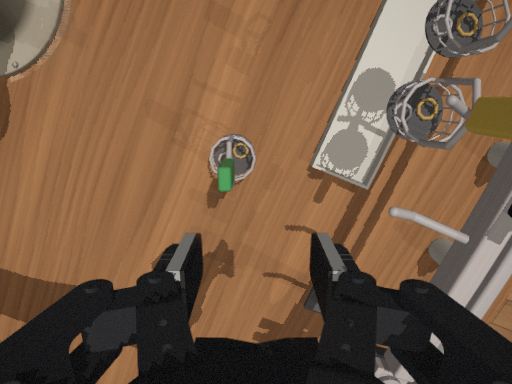

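The green basket now shows at (226,175), farther left than before, so it has probably been knocked. I re-measure it.

```bash
python3 -c "
from h import *
import time
f=grab('wrist'); hsv=cv2.cvtColor(f['frame'],cv2.COLOR_RGB2HSV); print(hsv[165:188:6,226],f['depth'][165:188:6,226]);
print(blobs(f,'green',smin=90,vmin=40)); P=cloud(f); print(P[165:188:4,226].round(3))
t=grab('top'); print(blobs(t,'green',amin=8,smin=90))
s=grab('scene'); print(blobs(s,'green',amin=8,smin=90))
"
```

```text
[[ 54 107  95]
 [ 63 118 153]
 [ 64 123 156]
 [ 65 123 156]] [0.3467531  0.3347165  0.33482978 0.33640057]
[{'px': array([224., 176.]), 'n': 458, 'ztop': np.float64(0.1584), 'ctr': (0.4133, -0.0754), 'size': (25.3, 13.1), 'longhead': -65.0}]
[[ 0.411 -0.063  0.142]
 [ 0.413 -0.063  0.156]
 [ 0.414 -0.067  0.157]
 [ 0.416 -0.071  0.157]
 [ 0.418 -0.075  0.158]
 [ 0.419 -0.079  0.157]]
[{'px': array([100., 205.]), 'n': 521, 'ztop': np.float64(0.0325), 'ctr': (0.5362, 0.4774), 'size': (84.3, 82.8), 'longhead': 62.1}]
[{'px': array([262., 176.]), 'n': 72, 'ztop': np.float64(0.1575), 'ctr': (0.4178, -0.073), 'size': (18.3, 16.0), 'longhead': -55.5}, {'px': array([387., 278.]), 'n': 492, 'ztop': np.float64(0.0288), 'ctr': (0.5412, 0.4803), 'size': (89.3, 85.1), 'longhead': 20.7}]
```

Not moved: only the colour threshold was too strict. Green is at (0.4135, -0.075), very near the inner reach limit, so I go down in two stages.

>>> send_rows(steps=[{"dx": -4,"dy": -10,"dz": 20,"wx": 0,"wy": 0,"wz": 0,"claw": 50},{"dx": -8,"dy": -20,"dz": 45,"wx": 0,"wy": 0,"wz": 0,"claw": 50},{"dx": -11,"dy": -31,"dz": 75,"wx": 0,"wy": 0,"wz": -0.01,"claw": 50},{"dx": -11,"dy": -31,"dz": 105,"wx": 0,"wy": 0,"wz": -0.01,"claw": 50},{"dx": -11,"dy": -31,"dz": 130,"wx": 0,"wy": 0,"wz": -0.01,"claw": 50},{"dx": -11,"dy": -31,"dz": 148,"wx": 0,"wy": 0,"wz": -0.01,"claw": 50},{"dx": -11,"dy": -31,"dz": 148,"wx": 0,"wy": 0,"wz": -0.01,"claw": 50},{"dx": -11,"dy": -31,"dz": 148,"wx": 0,"wy": 0,"wz": -0.01,"claw": 50},{"dx": -11,"dy": -31,"dz": 148,"wx": 0,"wy": 0,"wz": -0.01,"claw": 50},{"dx": -11,"dy": -31,"dz": 148,"wx": 0,"wy": 0,"wz": -0.01,"claw": 50}])

```text
t: 16.88
tool_pos: [0.417, -0.0722, 0.1933]
ee_rot: [0.001, 0.54, 0.842, 0.001]
wrist_force: [-0.1, 0.3, 0.2]
finger_gap: 0.0501
grasp_force: 0.0
```

```bash
python3 -c "
from h import *
o=get_obs(); print(np.array(o['joint_positions']).round(3))
f=grab('wrist')
print(blobs(f,'green',smin=90,vmin=40))
move((.4135,-.0753,.124),25)"
```

```text
[-0.262  0.322  0.39   2.321 -0.239  0.533  0.747]
[{'px': array([248., 213.]), 'n': 1332, 'ztop': np.float64(0.1582), 'ctr': (0.4133, -0.0752), 'size': (25.8, 13.4), 'longhead': -65.7}]
t 16.9 d [-1.3 -4.5 69.3] w [ 0.002   0.0007 -0.0058] norm/41.7 1.7 rot rows 0.0
```

>>> send_rows(steps=[{"dx": -1,"dy": -4,"dz": 5,"wx": 0,"wy": 0,"wz": 0,"claw": 50},{"dx": -1,"dy": -4,"dz": 15,"wx": 0,"wy": 0,"wz": 0,"claw": 50},{"dx": -1,"dy": -4,"dz": 28,"wx": 0,"wy": 0,"wz": 0,"claw": 50},{"dx": -1,"dy": -4,"dz": 42,"wx": 0,"wy": 0,"wz": 0,"claw": 50},{"dx": -1,"dy": -4,"dz": 55,"wx": 0,"wy": 0,"wz": 0,"claw": 50},{"dx": -1,"dy": -4,"dz": 65,"wx": 0,"wy": 0,"wz": 0,"claw": 50},{"dx": -1,"dy": -4,"dz": 69,"wx": 0,"wy": 0,"wz": 0,"claw": 50},{"dx": -1,"dy": -4,"dz": 69,"wx": 0,"wy": 0,"wz": 0,"claw": 50},{"dx": -1,"dy": -4,"dz": 69,"wx": 0,"wy": 0,"wz": 0,"claw": 50},{"dx": -1,"dy": -4,"dz": 69,"wx": 0,"wy": 0,"wz": 0,"claw": 50}])

```text
t: 17.77
tool_pos: [0.4131, -0.0751, 0.1239]
ee_rot: [0.0, 0.54, 0.842, 0.0]
wrist_force: [1.1, 0.2, -0.2]
finger_gap: 0.0501
grasp_force: 0.0
```

```bash
python3 -c "
from h import *
o=get_obs(); print(np.array(o['joint_positions']).round(3))
f=grab('wrist')
print(blobs(f,'green',smin=90,vmin=40))
move((.4135,-.0753,.124),25)"
```

```text
[-0.145  0.452  0.262  2.39  -0.355  0.332  0.859]
[{'px': array([256., 266.]), 'n': 3370, 'ztop': np.float64(0.158), 'ctr': (0.4133, -0.0752), 'size': (26.1, 13.6), 'longhead': -65.9}]
t 17.8 d [-0.4  0.2 -0.1] w [ 0.0011  0.0006 -0.0064] norm/41.7 0.0 rot rows 0.1
```

>>> send_rows(steps=[{"dx": 0,"dy": 0,"dz": 0,"wx": 0,"wy": 0,"wz": 0,"claw": 40},{"dx": 0,"dy": 0,"dz": 0,"wx": 0,"wy": 0,"wz": 0,"claw": 25},{"dx": 0,"dy": 0,"dz": 0,"wx": 0,"wy": 0,"wz": 0,"claw": 8},{"dx": 0,"dy": 0,"dz": 0,"wx": 0,"wy": 0,"wz": 0,"claw": 8},{"dx": 0,"dy": 0,"dz": 0,"wx": 0,"wy": 0,"wz": 0,"claw": 8},{"dx": 0,"dy": 0,"dz": 0,"wx": 0,"wy": 0,"wz": 0,"claw": 8},{"dx": 0,"dy": 0,"dz": 0,"wx": 0,"wy": 0,"wz": 0,"claw": 8},{"dx": 0,"dy": 0,"dz": -5,"wx": 0,"wy": 0,"wz": 0,"claw": 8},{"dx": 0,"dy": 0,"dz": -15,"wx": 0,"wy": 0,"wz": 0,"claw": 8},{"dx": 0,"dy": 0,"dz": -25,"wx": 0,"wy": 0,"wz": 0,"claw": 8}], squeeze=50)

```text
t: 18.65
tool_pos: [0.4124, -0.0751, 0.1486]
ee_rot: [-0.0, 0.54, 0.842, -0.0]
wrist_force: [-0.2, 0.1, -1.8]
finger_gap: 0.0135
grasp_force: 48.9
```

>>> send_rows(steps=[{"dx": 0,"dy": 0,"dz": -25,"wx": 0,"wy": 0,"wz": 0.04,"claw": 8},{"dx": 0,"dy": 2,"dz": -55,"wx": 0,"wy": 0,"wz": 0.09,"claw": 8},{"dx": 2,"dy": 10,"dz": -85,"wx": 0,"wy": 0,"wz": 0.15,"claw": 8},{"dx": 6,"dy": 24,"dz": -115,"wx": 0,"wy": 0,"wz": 0.21,"claw": 8},{"dx": 10,"dy": 42,"dz": -140,"wx": 0,"wy": 0,"wz": 0.28,"claw": 8},{"dx": 15,"dy": 60,"dz": -158,"wx": 0,"wy": 0,"wz": 0.35,"claw": 8},{"dx": 18,"dy": 73,"dz": -165,"wx": 0,"wy": 0,"wz": 0.4,"claw": 8},{"dx": 19,"dy": 79,"dz": -165,"wx": 0,"wy": 0,"wz": 0.4,"claw": 8},{"dx": 19,"dy": 79,"dz": -165,"wx": 0,"wy": 0,"wz": 0.4,"claw": 8},{"dx": 19,"dy": 79,"dz": -165,"wx": 0,"wy": 0,"wz": 0.4,"claw": 8}])

```text
t: 19.48
tool_pos: [0.4755, -0.0251, 0.3124]
ee_rot: [-0.001, 0.696, 0.718, -0.001]
wrist_force: [-0.2, -0.0, -1.6]
finger_gap: 0.0132
grasp_force: 49.0
```

```bash
python3 -c "
from h import *
f=grab('wrist'); hooks(f)
print(blobs(f,'green',smin=90,vmin=40))
print(blobs(f,'yellow'))
move(stand(-.06,-.045,.297),1.7)"
```

```text
hook 5 [-0.1311 -0.1311 -0.1308] sx -0.022 z 0.236 0.238
hook 1069 [-0.0483 -0.044  -0.0414] sx -0.09 z 0.229 0.25
hook 1404 [0.0189 0.0442 0.0702] sx -0.091 z 0.22 0.256
[{'px': array([256., 267.]), 'n': 3396, 'ztop': np.float64(0.3468), 'ctr': (0.4756, -0.0254), 'size': (26.1, 13.4), 'longhead': -88.3}]
[{'px': array([433.,  57.]), 'n': 3130, 'ztop': np.float64(0.2937), 'ctr': (0.5649, 0.0681), 'size': (25.5, 14.5), 'longhead': -82.4}]
t 19.5 d [ 0.4 92.2 15.1] w [-0.0025  0.0005  0.0011] norm/41.7 2.2 rot rows 0.0
```

>>> send_rows(steps=[{"dx": 0,"dy": 5,"dz": 5,"wx": 0,"wy": 0,"wz": 0,"claw": 8},{"dx": 0,"dy": 15,"dz": 10,"wx": 0,"wy": 0,"wz": 0,"claw": 8},{"dx": 0,"dy": 28,"dz": 14,"wx": 0,"wy": 0,"wz": 0,"claw": 8},{"dx": 0,"dy": 42,"dz": 14,"wx": 0,"wy": 0,"wz": 0,"claw": 8},{"dx": 0,"dy": 56,"dz": 14,"wx": 0,"wy": 0,"wz": 0,"claw": 8},{"dx": 0,"dy": 70,"dz": 14,"wx": 0,"wy": 0,"wz": 0,"claw": 8},{"dx": 0,"dy": 83,"dz": 14,"wx": 0,"wy": 0,"wz": 0,"claw": 8},{"dx": 0,"dy": 92,"dz": 14,"wx": 0,"wy": 0,"wz": 0,"claw": 8},{"dx": 0,"dy": 92,"dz": 14,"wx": 0,"wy": 0,"wz": 0,"claw": 8},{"dx": 0,"dy": 92,"dz": 14,"wx": 0,"wy": 0,"wz": 0,"claw": 8}])

```text
t: 20.37
tool_pos: [0.5688, -0.0224, 0.2985]
ee_rot: [-0.0, 0.697, 0.718, -0.001]
wrist_force: [-0.0, 0.1, -2.0]
finger_gap: 0.0134
grasp_force: 49.1
```

>>> send_rows(steps=[{"dx": 0,"dy": 0,"dz": 3,"wx": 0,"wy": 0,"wz": 0,"claw": 8},{"dx": 0,"dy": 0,"dz": 8,"wx": 0,"wy": 0,"wz": 0,"claw": 8},{"dx": 0,"dy": 0,"dz": 14,"wx": 0,"wy": 0,"wz": 0,"claw": 8},{"dx": 0,"dy": 0,"dz": 20,"wx": 0,"wy": 0,"wz": 0,"claw": 8},{"dx": 0,"dy": 0,"dz": 25,"wx": 0,"wy": 0,"wz": 0,"claw": 8},{"dx": 0,"dy": 0,"dz": 30,"wx": 0,"wy": 0,"wz": 0,"claw": 8},{"dx": 0,"dy": 0,"dz": 34,"wx": 0,"wy": 0,"wz": 0,"claw": 8},{"dx": 0,"dy": 0,"dz": 37,"wx": 0,"wy": 0,"wz": 0,"claw": 8},{"dx": 0,"dy": 0,"dz": 37,"wx": 0,"wy": 0,"wz": 0,"claw": 8},{"dx": 0,"dy": 0,"dz": 37,"wx": 0,"wy": 0,"wz": 0,"claw": 8}])

```text
t: 21.2
tool_pos: [0.5687, -0.0221, 0.2622]
ee_rot: [0.0, 0.696, 0.718, -0.0]
wrist_force: [-0.2, 0.2, -1.7]
finger_gap: 0.0132
grasp_force: 49.0
```

```bash
python3 -c "
from h import *
f=grab('wrist')
print(blobs(f,'green',smin=90,vmin=40))
print(get_obs()['wrist_force'])
move(stand(-.06,-.045,.259),1.7)"
```

```text
[{'px': array([256., 267.]), 'n': 3367, 'ztop': np.float64(0.2965), 'ctr': (0.5687, -0.0223), 'size': (26.0, 13.4), 'longhead': -88.3}]
[-0.07637009 -0.16055363 -1.05271422]
t 21.2 d [-0.  -1.4  3.4] w [0.0003 0.0001 0.0002] norm/41.7 0.1 rot rows 0.0
```

>>> send_rows(steps=[{"dx": 0,"dy": -1,"dz": 1,"wx": 0,"wy": 0,"wz": 0,"claw": 8},{"dx": 0,"dy": -1,"dz": 2,"wx": 0,"wy": 0,"wz": 0,"claw": 8},{"dx": 0,"dy": -1,"dz": 3.5,"wx": 0,"wy": 0,"wz": 0,"claw": 8},{"dx": 0,"dy": -1,"dz": 3.5,"wx": 0,"wy": 0,"wz": 0,"claw": 8},{"dx": 0,"dy": -1,"dz": 3.5,"wx": 0,"wy": 0,"wz": 0,"claw": 12},{"dx": 0,"dy": -1,"dz": 3.5,"wx": 0,"wy": 0,"wz": 0,"claw": 18},{"dx": 0,"dy": -1,"dz": 3.5,"wx": 0,"wy": 0,"wz": 0,"claw": 26},{"dx": 0,"dy": -1,"dz": 3.5,"wx": 0,"wy": 0,"wz": 0,"claw": 36},{"dx": 0,"dy": -1,"dz": 3.5,"wx": 0,"wy": 0,"wz": 0,"claw": 40},{"dx": 0,"dy": -1,"dz": 3.5,"wx": 0,"wy": 0,"wz": 0,"claw": 40}])

```text
t: 22.08
tool_pos: [0.5676, -0.0221, 0.2587]
ee_rot: [0.0, 0.696, 0.718, -0.0]
wrist_force: [-1.1, -0.4, 0.6]
finger_gap: 0.04
grasp_force: 0.0
```

>>> send_rows(steps=[{"dx": 0,"dy": 0,"dz": -5,"wx": 0,"wy": 0,"wz": 0,"claw": 40},{"dx": 0,"dy": 0,"dz": -20,"wx": 0,"wy": 0,"wz": 0,"claw": 40},{"dx": 0,"dy": 0,"dz": -45,"wx": 0,"wy": 0,"wz": 0,"claw": 50},{"dx": 0,"dy": 0,"dz": -75,"wx": 0,"wy": 0,"wz": 0,"claw": 50},{"dx": -15,"dy": 8,"dz": -100,"wx": 0,"wy": 0,"wz": 0,"claw": 50},{"dx": -50,"dy": 20,"dz": -115,"wx": 0,"wy": 0,"wz": 0,"claw": 50},{"dx": -85,"dy": 35,"dz": -120,"wx": 0,"wy": 0,"wz": 0,"claw": 50},{"dx": -120,"dy": 50,"dz": -120,"wx": 0,"wy": 0,"wz": 0,"claw": 50},{"dx": -130,"dy": 55,"dz": -120,"wx": 0,"wy": 0,"wz": 0,"claw": 50},{"dx": -130,"dy": 55,"dz": -120,"wx": 0,"wy": 0,"wz": 0,"claw": 50}])

```text
t: 22.92
tool_pos: [0.6268, -0.1542, 0.379]
ee_rot: [0.001, 0.698, 0.716, -0.001]
wrist_force: [-0.8, 0.5, -0.1]
finger_gap: 0.0501
grasp_force: 0.0
```

```bash
python3 -c "
from h import *
f=grab('wrist'); save(f,'w7')
for k in('knob','green','yellow'):
  for b in blobs(f,k,smin=90,vmin=40,amin=60): print(k,b)
P=cloud(f)
m=(P[...,2]>.19)&(P[...,2]<.21)&(P[...,1]<-.2)&(P[...,0]>.55)&(P[...,0]<.68)
print('fork',m.sum(),np.nanpercentile(P[m],[2,50,98],axis=0).round(4).tolist())
np.save('pw7.npy',P)
"
```

```text
knob {'px': array([122., 167.]), 'n': 69019, 'ztop': np.float64(0.001), 'ctr': (0.4232, -0.2423), 'size': (648.5, 614.7), 'longhead': 3.1}
knob {'px': array([283.,  48.]), 'n': 1757, 'ztop': np.float64(0.0011), 'ctr': (0.6635, -0.0158), 'size': (137.4, 26.5), 'longhead': -88.0}
knob {'px': array([415., 141.]), 'n': 49998, 'ztop': np.float64(0.0009), 'ctr': (0.8032, -0.1652), 'size': (469.6, 303.8), 'longhead': 89.9}
knob {'px': array([281., 161.]), 'n': 441, 'ztop': np.float64(0.0018), 'ctr': (0.6673, -0.1694), 'size': (71.2, 24.9), 'longhead': -89.6}
knob {'px': array([260., 219.]), 'n': 666, 'ztop': np.float64(0.2863), 'ctr': (0.6305, -0.1801), 'size': (17.1, 17.0), 'longhead': -45.5}
knob {'px': array([ 75., 343.]), 'n': 157, 'ztop': np.float64(0.4505), 'ctr': (0.5778, -0.1482), 'size': (4.1, 0.5), 'longhead': 65.6}
knob {'px': array([436., 343.]), 'n': 126, 'ztop': np.float64(0.45), 'ctr': (0.6755, -0.1455), 'size': (2.9, 0.5), 'longhead': -53.3}
knob {'px': array([122., 367.]), 'n': 1037, 'ztop': np.float64(0.4347), 'ctr': (0.5923, -0.1528), 'size': (38.8, 4.5), 'longhead': 53.7}
knob {'px': array([409., 378.]), 'n': 97, 'ztop': np.float64(0.4442), 'ctr': (0.6744, -0.1645), 'size': (2.2, 1.1), 'longhead': -42.8}
green {'px': array([177.,  14.]), 'n': 951, 'ztop': np.float64(0.2936), 'ctr': (0.5682, -0.0318), 'size': (14.1, 12.4), 'longhead': 1.2}
fork 2821 [[0.5746, -0.2615, 0.1918], [0.6152, -0.2394, 0.1994], [0.656, -0.219, 0.2012]]
```

View pics/w7.png

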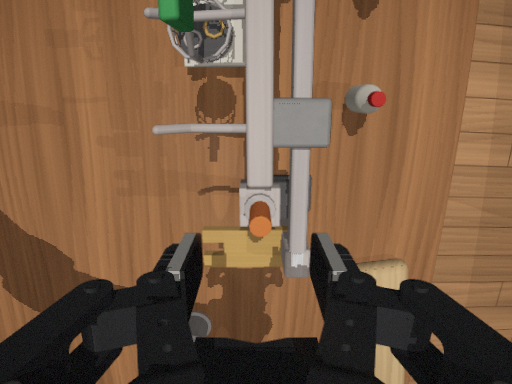

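The knob is at (260,219), the brass fork at (203-283, 228-270), and green hangs on hook 2. I move over the fork to measure the slot.

>>> send_rows(steps=[{"dx": -20,"dy": -4,"dz": 2,"wx": 0,"wy": 0,"wz": 0,"claw": 50},{"dx": -45,"dy": -10,"dz": 5,"wx": 0,"wy": 0,"wz": 0,"claw": 50},{"dx": -70,"dy": -16,"dz": 10,"wx": 0,"wy": 0,"wz": 0,"claw": 50},{"dx": -90,"dy": -22,"dz": 15,"wx": 0,"wy": 0,"wz": 0,"claw": 50},{"dx": -100,"dy": -28,"dz": 18,"wx": 0,"wy": 0,"wz": 0,"claw": 50},{"dx": -100,"dy": -30,"dz": 20,"wx": 0,"wy": 0,"wz": 0,"claw": 50},{"dx": -100,"dy": -30,"dz": 20,"wx": 0,"wy": 0,"wz": 0,"claw": 50},{"dx": -100,"dy": -30,"dz": 20,"wx": 0,"wy": 0,"wz": 0,"claw": 50},{"dx": -100,"dy": -30,"dz": 20,"wx": 0,"wy": 0,"wz": 0,"claw": 50},{"dx": -100,"dy": -30,"dz": 20,"wx": 0,"wy": 0,"wz": 0,"claw": 50}])

```text
t: 23.8
tool_pos: [0.6003, -0.2496, 0.359]
ee_rot: [0.0, 0.696, 0.718, 0.0]
wrist_force: [-0.2, -0.5, 0.6]
finger_gap: 0.0498
grasp_force: 0.0
```

```bash
python3 -c "
from h import *
f=grab('wrist'); save(f,'w8',(100,60,400,285),2.6)
for b in blobs(f,'knob',smin=90,vmin=40,amin=60):
  if .27<b['ztop']<.3: print(b)
P=cloud(f); q=P.reshape(-1,3); st=(q[:,:2]-C0)@np.array([[np.cos(TH),-np.sin(TH)],[np.sin(TH),np.cos(TH)]])
m=(q[:,2]>.194)&(q[:,2]<.206)&(st[:,1]<-.2)&(st[:,0]<.04)&(st[:,0]>-.08)
s=st[m]; print(m.sum(),np.percentile(s,[1,99],axis=0).round(4).tolist(),np.median(q[m,2]))
# occupancy in 1.5 mm: histogram
for x0 in np.arange(-.056,-.008,.004):
  k=s[(s[:,0]>=x0)&(s[:,0]<x0+.004)]; y=np.sort(k[:,1])
  if len(y)<3: print(round(x0,3),len(y)); continue
  g=np.diff(y); i=g.argmax(); print(round(x0,3),len(y),y[0].round(4),y[-1].round(4),'gap',y[i].round(4),y[i+1].round(4))
# knob cylinder & flange
m=(q[:,2]>.243)&(q[:,2]<.29)&(abs(st[:,1]+.2045)<.016)&(abs(st[:,0])<.018)
print('pin', [ (round(a,3),st[m&(abs(q[:,2]-a)<.002)].min(0).round(4),st[m&(abs(q[:,2]-a)<.002)].max(0).round(4)) for a in (.247,.286)])
move((.6305,-.1801,.38),1.7)
"
```

```text
{'px': array([305.,  99.]), 'n': 712, 'ztop': np.float64(0.2864), 'ctr': (0.6305, -0.1805), 'size': (17.2, 16.9), 'longhead': 11.0}
3939 [[-0.0604, -0.2862], [0.0267, -0.2437]] 0.1994779051208288
-0.056 138 -0.286 -0.2436 gap -0.2728 -0.2575
-0.052 134 -0.2861 -0.2436 gap -0.2726 -0.2574
-0.048 132 -0.2861 -0.2437 gap -0.2726 -0.2576
-0.044 125 -0.286 -0.2436 gap -0.2727 -0.2574
-0.04 214 -0.2863 -0.2437 gap -0.2694 -0.2686
-0.036 182 -0.2864 -0.2437 gap -0.2734 -0.2724
-0.032 181 -0.286 -0.2437 gap -0.282 -0.2809
-0.028 217 -0.2863 -0.2437 gap -0.2791 -0.2782
-0.024 197 -0.2861 -0.2437 gap -0.2782 -0.2773
-0.02 190 -0.2862 -0.2435 gap -0.2611 -0.2602
-0.016 204 -0.286 -0.2436 gap -0.2639 -0.263
-0.012 197 -0.2862 -0.2437 gap -0.2526 -0.2516
pin [(0.247, array([-0.0148, -0.2185]), array([ 0.0073, -0.1915])), (0.286, array([-0.0101, -0.2138]), array([ 0.0072, -0.1964]))]
t 23.9 d [ 68.9  32.6 -21. ] w [ 0.0004 -0.0002  0.0022] norm/41.7 1.9 rot rows 0.0
```

View pics/w8.png

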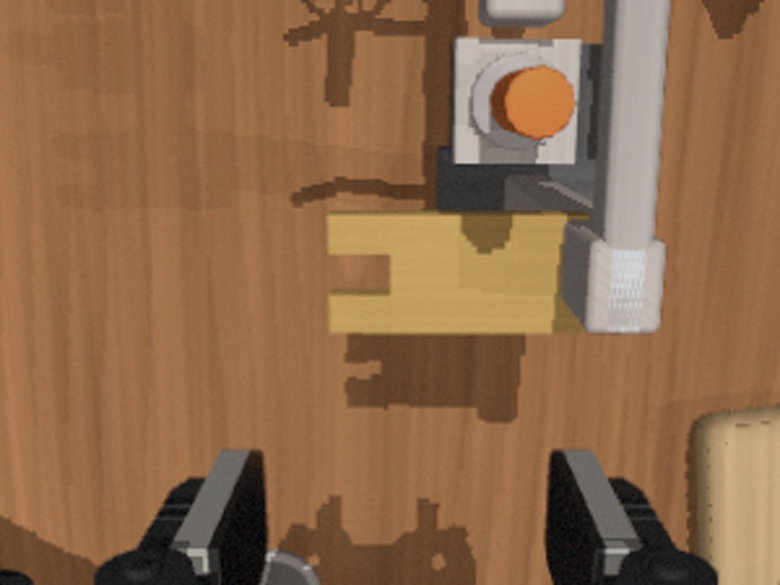

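The crop shows the brass fork with its slot open to the left, at crop (330-390, 273), and the knob at (538,102). In stand axes the slot runs sx −0.061 to −0.039 with sy centre −0.265, so the notch is about 46.5 mm nearer and 60 mm to the right of the pin.

>>> send_rows(steps=[{"dx": 20,"dy": 10,"dz": 0,"wx": 0,"wy": 0,"wz": 0,"claw": 45},{"dx": 40,"dy": 20,"dz": 0,"wx": 0,"wy": 0,"wz": 0,"claw": 40},{"dx": 58,"dy": 28,"dz": 5,"wx": 0,"wy": 0,"wz": 0,"claw": 36},{"dx": 68.5,"dy": 32.5,"dz": 15,"wx": 0,"wy": 0,"wz": 0,"claw": 36},{"dx": 68.5,"dy": 32.5,"dz": 30,"wx": 0,"wy": 0,"wz": 0,"claw": 36},{"dx": 68.5,"dy": 32.5,"dz": 45,"wx": 0,"wy": 0,"wz": 0,"claw": 36},{"dx": 68.5,"dy": 32.5,"dz": 58,"wx": 0,"wy": 0,"wz": 0,"claw": 36},{"dx": 68.5,"dy": 32.5,"dz": 60,"wx": 0,"wy": 0,"wz": 0,"claw": 36},{"dx": 68.5,"dy": 32.5,"dz": 60,"wx": 0,"wy": 0,"wz": 0,"claw": 36},{"dx": 68.5,"dy": 32.5,"dz": 60,"wx": 0,"wy": 0,"wz": 0,"claw": 36}])

```text
t: 24.68
tool_pos: [0.6301, -0.182, 0.2991]
ee_rot: [0.0, 0.696, 0.718, -0.0]
wrist_force: [-0.9, -0.5, 0.9]
finger_gap: 0.0357
grasp_force: 0.0
```

```bash
python3 -c "
from h import *
f=grab('wrist')
for b in blobs(f,'knob',smin=90,vmin=40,amin=60):
  if .27<b['ztop']<.3: print(b); move((*b['ctr'],.253),1.7)
"
```

```text
{'px': array([257., 224.]), 'n': 1440, 'ztop': np.float64(0.2862), 'ctr': (0.6305, -0.1801), 'size': (17.2, 17.0), 'longhead': -48.1}
t 24.7 d [ 2.1  0.3 46.5] w [0.0009 0.0005 0.0001] norm/41.7 1.1 rot rows 0.0
```

>>> send_rows(steps=[{"dx": 2,"dy": 0,"dz": 10,"wx": 0,"wy": 0,"wz": 0,"claw": 36},{"dx": 2,"dy": 0,"dz": 25,"wx": 0,"wy": 0,"wz": 0,"claw": 36},{"dx": 2,"dy": 0,"dz": 38,"wx": 0,"wy": 0,"wz": 0,"claw": 36},{"dx": 2,"dy": 0,"dz": 45,"wx": 0,"wy": 0,"wz": 0,"claw": 36},{"dx": 2,"dy": 0,"dz": 46,"wx": 0,"wy": 0,"wz": 0,"claw": 36},{"dx": 2,"dy": 0,"dz": 46,"wx": 0,"wy": 0,"wz": 0,"claw": 28},{"dx": 2,"dy": 0,"dz": 46,"wx": 0,"wy": 0,"wz": 0,"claw": 20},{"dx": 2,"dy": 0,"dz": 46,"wx": 0,"wy": 0,"wz": 0,"claw": 12},{"dx": 2,"dy": 0,"dz": 46,"wx": 0,"wy": 0,"wz": 0,"claw": 12},{"dx": 2,"dy": 0,"dz": 46,"wx": 0,"wy": 0,"wz": 0,"claw": 12}], squeeze=40)

```text
t: 25.57
tool_pos: [0.6303, -0.18, 0.2536]
ee_rot: [0.001, 0.696, 0.718, 0.0]
wrist_force: [-0.2, -0.4, 2.4]
finger_gap: 0.0167
grasp_force: 39.1
```

```bash
python3 -c "
from h import *
f=grab('wrist')
for b in blobs(f,'knob',smin=90,vmin=40,amin=60):
  if .27<b['ztop']<.3: print(b)
move(stand(-.048,-.265,.30),1.7)
"
```

```text
{'px': array([255., 268.]), 'n': 2989, 'ztop': np.float64(0.2861), 'ctr': (0.6298, -0.1784), 'size': (21.2, 17.9), 'longhead': -87.3}
t 25.6 d [-60.4 -46.4 -46.5] w [0.0014 0.0004 0.0003] norm/41.7 2.1 rot rows 0.0
```

>>> send_rows(steps=[{"dx": 0,"dy": 0,"dz": -3,"wx": 0,"wy": 0,"wz": 0,"claw": 12},{"dx": 0,"dy": 0,"dz": -9,"wx": 0,"wy": 0,"wz": 0,"claw": 12},{"dx": 0,"dy": 0,"dz": -18,"wx": 0,"wy": 0,"wz": 0,"claw": 12},{"dx": 0,"dy": 0,"dz": -29,"wx": 0,"wy": 0,"wz": 0,"claw": 12},{"dx": 0,"dy": 0,"dz": -40,"wx": 0,"wy": 0,"wz": 0,"claw": 12},{"dx": 0,"dy": 0,"dz": -52,"wx": 0,"wy": 0,"wz": 0,"claw": 12},{"dx": 0,"dy": 0,"dz": -64,"wx": 0,"wy": 0,"wz": 0,"claw": 12},{"dx": 0,"dy": 0,"dz": -74,"wx": 0,"wy": 0,"wz": 0,"claw": 12},{"dx": 0,"dy": 0,"dz": -80,"wx": 0,"wy": 0,"wz": 0,"claw": 12},{"dx": 0,"dy": 0,"dz": -80,"wx": 0,"wy": 0,"wz": 0,"claw": 12}])

```text
t: 26.45
tool_pos: [0.6304, -0.1801, 0.3346]
ee_rot: [0.001, 0.696, 0.718, 0.001]
wrist_force: [0.6, 0.0, -0.5]
finger_gap: 0.0169
grasp_force: 39.0
```

>>> send_rows(steps=[{"dx": -5,"dy": -4,"dz": 0,"wx": 0,"wy": 0,"wz": 0,"claw": 12},{"dx": -14,"dy": -11,"dz": 0,"wx": 0,"wy": 0,"wz": 0,"claw": 12},{"dx": -26,"dy": -20,"dz": 0,"wx": 0,"wy": 0,"wz": 0,"claw": 12},{"dx": -38,"dy": -29,"dz": 0,"wx": 0,"wy": 0,"wz": 0,"claw": 12},{"dx": -49,"dy": -38,"dz": 0,"wx": 0,"wy": 0,"wz": 0,"claw": 12},{"dx": -57,"dy": -44,"dz": 0,"wx": 0,"wy": 0,"wz": 0,"claw": 12},{"dx": -60,"dy": -46,"dz": 0,"wx": 0,"wy": 0,"wz": 0,"claw": 12},{"dx": -60,"dy": -46,"dz": 0,"wx": 0,"wy": 0,"wz": 0,"claw": 12},{"dx": -60,"dy": -46,"dz": 0,"wx": 0,"wy": 0,"wz": 0,"claw": 12},{"dx": -60,"dy": -46,"dz": 0,"wx": 0,"wy": 0,"wz": 0,"claw": 12}])

```text
t: 27.28
tool_pos: [0.5863, -0.2403, 0.3327]
ee_rot: [-0.0, 0.696, 0.718, 0.0]
wrist_force: [-0.6, -0.4, -0.4]
finger_gap: 0.0171
grasp_force: 39.0
```

```bash
python3 -c "
from h import *
f=grab('wrist'); save(f,'w9')
for b in blobs(f,'knob',smin=90,vmin=40,amin=60):
  if b['ztop']>.25: print(b)
P=cloud(f); q=P.reshape(-1,3); st=(q[:,:2]-C0)@np.array([[np.cos(TH),-np.sin(TH)],[np.sin(TH),np.cos(TH)]])
for a in (.285,.295,.305,.318):
  m=(abs(q[:,2]-a)<.004)&(abs(st[:,1]+.265)<.03)&(abs(st[:,0]+.048)<.03); 
  if m.sum()>5: print('pin',a,m.sum(),np.percentile(st[m],[3,97],axis=0).round(4).tolist())
move(stand(-.048,-.265,.215),1.7)
s=grab('scene'); save(s,'s9',(130,110,330,260),3.5)
"
```

```text
{'px': array([255., 289.]), 'n': 5133, 'ztop': np.float64(0.3651), 'ctr': (0.5865, -0.2398), 'size': (23.3, 20.1), 'longhead': -89.6}
{'px': array([124., 334.]), 'n': 287, 'ztop': np.float64(0.3988), 'ctr': (0.5489, -0.2343), 'size': (5.0, 2.0), 'longhead': 35.6}
pin 0.285 64 [[-0.052, -0.2624], [-0.043, -0.2591]]
pin 0.295 21 [[-0.0509, -0.2604], [-0.0446, -0.259]]
pin 0.318 80 [[-0.059, -0.2572], [-0.0364, -0.2503]]
t 27.3 d [ -1.5  -0.7 117.7] w [ 0.0001 -0.0003  0.0016] norm/41.7 2.8 rot rows 0.0
```

View pics/w9.png

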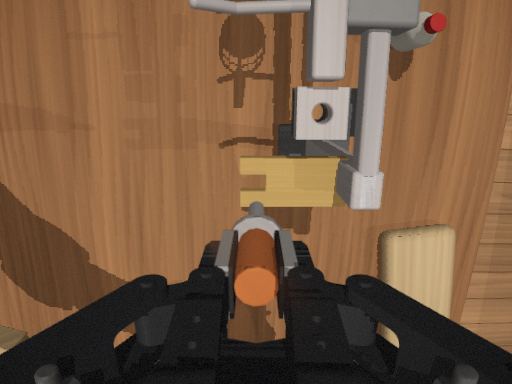

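View pics/s9.png

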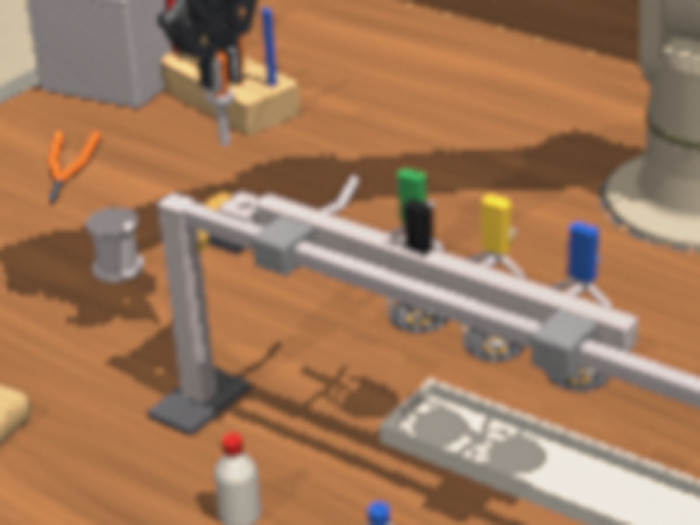

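The pin is upright in the hand above the slot, the bore is empty at (320,112), and all three baskets hang on their hooks. Now I lower the pin.

>>> send_rows(steps=[{"dx": -1,"dy": -0.5,"dz": 5,"wx": 0,"wy": 0,"wz": 0,"claw": 12},{"dx": -1,"dy": -0.5,"dz": 15,"wx": 0,"wy": 0,"wz": 0,"claw": 12},{"dx": -1,"dy": -0.5,"dz": 28,"wx": 0,"wy": 0,"wz": 0,"claw": 12},{"dx": -1,"dy": -0.5,"dz": 40,"wx": 0,"wy": 0,"wz": 0,"claw": 12},{"dx": -1,"dy": -0.5,"dz": 50,"wx": 0,"wy": 0,"wz": 0,"claw": 12},{"dx": -1,"dy": -0.5,"dz": 58,"wx": 0,"wy": 0,"wz": 0,"claw": 12},{"dx": -1,"dy": -0.5,"dz": 64,"wx": 0,"wy": 0,"wz": 0,"claw": 12},{"dx": -1,"dy": -0.5,"dz": 64,"wx": 0,"wy": 0,"wz": 0,"claw": 12},{"dx": -1,"dy": -0.5,"dz": 64,"wx": 0,"wy": 0,"wz": 0,"claw": 12},{"dx": -1,"dy": -0.5,"dz": 64,"wx": 0,"wy": 0,"wz": 0,"claw": 12}])

```text
t: 28.22
tool_pos: [0.5855, -0.2424, 0.2692]
ee_rot: [0.0, 0.696, 0.718, 0.0]
wrist_force: [0.4, 0.9, -1.1]
finger_gap: 0.0173
grasp_force: 39.0
```

```bash
python3 -c "
from h import *
f=grab('wrist')
for b in blobs(f,'knob',smin=90,vmin=40,amin=60):
  if b['ztop']>.25: print(b)
P=cloud(f); q=P.reshape(-1,3); st=(q[:,:2]-C0)@np.array([[np.cos(TH),-np.sin(TH)],[np.sin(TH),np.cos(TH)]])
for a in (.212,.222,.232,.254):
  m=(abs(q[:,2]-a)<.005)&(abs(st[:,1]+.265)<.03)&(abs(st[:,0]+.048)<.02); 
  if m.sum()>5: print('pin',a,m.sum(),np.percentile(st[m],[3,97],axis=0).round(4).tolist())
print(get_obs()['wrist_force'])
move(stand(-.048,-.265,.215),1.7)
"
```

```text
{'px': array([255., 289.]), 'n': 5131, 'ztop': np.float64(0.3018), 'ctr': (0.5857, -0.242), 'size': (23.8, 19.8), 'longhead': -88.0}
{'px': array([386., 333.]), 'n': 271, 'ztop': np.float64(0.3237), 'ctr': (0.6247, -0.2409), 'size': (18.0, 3.6), 'longhead': -63.9}
{'px': array([124., 334.]), 'n': 283, 'ztop': np.float64(0.3249), 'ctr': (0.5461, -0.2431), 'size': (18.1, 2.9), 'longhead': 70.0}
pin 0.212 72 [[-0.0531, -0.2657], [-0.0436, -0.2612]]
pin 0.222 81 [[-0.0527, -0.2644], [-0.0441, -0.2612]]
pin 0.232 22 [[-0.0512, -0.2625], [-0.0455, -0.261]]
pin 0.254 94 [[-0.0592, -0.2593], [-0.0371, -0.2523]]
[-0.35473331 -0.54402023 -0.48818822]
t 28.3 d [ 0.6  0.2 54.4] w [0.0009 0.0004 0.0003] norm/41.7 1.3 rot rows 0.0
```

>>> send_rows(steps=[{"dx": 1,"dy": 0,"dz": 4,"wx": 0,"wy": 0,"wz": 0,"claw": 12},{"dx": 1,"dy": 0,"dz": 12,"wx": 0,"wy": 0,"wz": 0,"claw": 12},{"dx": 1,"dy": 0,"dz": 20,"wx": 0,"wy": 0,"wz": 0,"claw": 12},{"dx": 1,"dy": 0,"dz": 29,"wx": 0,"wy": 0,"wz": 0,"claw": 12},{"dx": 1,"dy": 0,"dz": 38,"wx": 0,"wy": 0,"wz": 0,"claw": 12},{"dx": 1,"dy": 0,"dz": 46,"wx": 0,"wy": 0,"wz": 0,"claw": 12},{"dx": 1,"dy": 0,"dz": 52,"wx": 0,"wy": 0,"wz": 0,"claw": 12},{"dx": 1,"dy": 0,"dz": 54,"wx": 0,"wy": 0,"wz": 0,"claw": 12},{"dx": 1,"dy": 0,"dz": 54,"wx": 0,"wy": 0,"wz": 0,"claw": 12},{"dx": 1,"dy": 0,"dz": 54,"wx": 0,"wy": 0,"wz": 0,"claw": 12}])

```text
t: 29.1
tool_pos: [0.5853, -0.2413, 0.2148]
ee_rot: [0.0, 0.697, 0.718, -0.0]
wrist_force: [-1.1, 0.8, -0.8]
finger_gap: 0.0169
grasp_force: 39.2
```

```bash
python3 -c "
from h import *
f=grab('wrist')
for b in blobs(f,'knob',smin=90,vmin=40,amin=60):
  if b['ztop']>.22: print(b)
print(get_obs()['wrist_force'])
"
```

```text
{'px': array([255., 289.]), 'n': 5200, 'ztop': np.float64(0.2474), 'ctr': (0.5855, -0.241), 'size': (23.2, 20.8), 'longhead': -89.7}
{'px': array([399., 283.]), 'n': 611, 'ztop': np.float64(0.2222), 'ctr': (0.6412, -0.2366), 'size': (39.6, 4.3), 'longhead': -32.4}
{'px': array([336., 279.]), 'n': 205, 'ztop': np.float64(0.2612), 'ctr': (0.6119, -0.2307), 'size': (10.0, 6.0), 'longhead': 1.4}
{'px': array([124., 334.]), 'n': 280, 'ztop': np.float64(0.2779), 'ctr': (0.5477, -0.2355), 'size': (5.0, 1.5), 'longhead': 41.0}
{'px': array([387., 334.]), 'n': 286, 'ztop': np.float64(0.2765), 'ctr': (0.6259, -0.2388), 'size': (17.0, 2.1), 'longhead': -56.8}
[-0.87508598  0.02543168 -0.92293748]
```

>>> send_rows(steps=[{"dx": 0,"dy": 0,"dz": 0.7,"wx": 0,"wy": 0,"wz": 0,"claw": 12},{"dx": 0,"dy": 0,"dz": 1.3,"wx": 0,"wy": 0,"wz": 0,"claw": 12},{"dx": 0,"dy": 0,"dz": 1.3,"wx": 0,"wy": 0,"wz": 0,"claw": 12},{"dx": 0,"dy": 0,"dz": 1.3,"wx": 0,"wy": 0,"wz": 0,"claw": 16},{"dx": 0,"dy": 0,"dz": 1.3,"wx": 0,"wy": 0,"wz": 0,"claw": 20},{"dx": 0,"dy": 0,"dz": 1.3,"wx": 0,"wy": 0,"wz": 0,"claw": 26},{"dx": 0,"dy": 0,"dz": 1.3,"wx": 0,"wy": 0,"wz": 0,"claw": 32},{"dx": 0,"dy": 0,"dz": 1.3,"wx": 0,"wy": 0,"wz": 0,"claw": 36},{"dx": 0,"dy": 0,"dz": 1.3,"wx": 0,"wy": 0,"wz": 0,"claw": 36},{"dx": 0,"dy": 0,"dz": 1.3,"wx": 0,"wy": 0,"wz": 0,"claw": 36}])

```text
t: 29.98
tool_pos: [0.5852, -0.2411, 0.2135]
ee_rot: [0.0, 0.696, 0.718, 0.0]
wrist_force: [-0.0, -0.5, 0.5]
finger_gap: 0.0358
grasp_force: 0.0
```

>>> send_rows(steps=[{"dx": 0,"dy": 0,"dz": -5,"wx": 0,"wy": 0,"wz": 0,"claw": 36},{"dx": 0,"dy": 0,"dz": -15,"wx": 0,"wy": 0,"wz": 0,"claw": 36},{"dx": 0,"dy": 0,"dz": -32,"wx": 0,"wy": 0,"wz": 0,"claw": 36},{"dx": 0,"dy": 0,"dz": -55,"wx": 0,"wy": 0,"wz": 0,"claw": 36},{"dx": 0,"dy": 0,"dz": -80,"wx": 0,"wy": 0,"wz": 0,"claw": 40},{"dx": 0,"dy": 0,"dz": -110,"wx": 0,"wy": 0,"wz": 0,"claw": 45},{"dx": 0,"dy": 0,"dz": -135,"wx": 0,"wy": 0,"wz": 0,"claw": 50},{"dx": 0,"dy": 0,"dz": -150,"wx": 0,"wy": 0,"wz": 0,"claw": 50},{"dx": 0,"dy": 0,"dz": -155,"wx": 0,"wy": 0,"wz": 0,"claw": 50},{"dx": 0,"dy": 0,"dz": -155,"wx": 0,"wy": 0,"wz": 0,"claw": 50}])

```text
t: 30.82
tool_pos: [0.5855, -0.2415, 0.3703]
ee_rot: [0.001, 0.696, 0.718, 0.001]
wrist_force: [-0.4, 0.8, -0.2]
finger_gap: 0.0501
grasp_force: 0.0
```

```bash
python3 -c "
from h import *
f=grab('wrist'); save(f,'w10',(100,60,400,285),2.6)
for b in blobs(f,'knob',smin=90,vmin=40,amin=60):
  if b['ztop']>.22: print(b)
s=grab('top')
for k in('blue','green','yellow'): print(k,[b for b in blobs(s,k,smin=90,vmin=40,amin=15) if b['ztop']>.2])
P=cloud(s).reshape(-1,3); c=s['frame'].reshape(-1,3); m=(c.max(1)<60)&(P[:,2]>.295)&(P[:,2]<.315)&(abs(P[:,0]-.62)<.03)&(abs(P[:,1]-.03)<.15); print('grip',m.sum(),np.median(P[m],0))
move(stand(0,0,.36),1.7)
"
```

```text
{'px': array([ 75., 343.]), 'n': 155, 'ztop': np.float64(0.4411), 'ctr': (0.5366, -0.2352), 'size': (3.1, 0.7), 'longhead': 63.0}
{'px': array([439., 345.]), 'n': 88, 'ztop': np.float64(0.4426), 'ctr': (0.6338, -0.2324), 'size': (2.3, 0.6), 'longhead': -49.2}
{'px': array([122., 367.]), 'n': 1046, 'ztop': np.float64(0.428), 'ctr': (0.5509, -0.24), 'size': (39.3, 4.6), 'longhead': 54.8}
blue [{'px': array([190., 178.]), 'n': 66, 'ztop': np.float64(0.2968), 'ctr': (0.5622, 0.1569), 'size': (24.2, 11.5), 'longhead': 90.0}]
green [{'px': array([256., 174.]), 'n': 58, 'ztop': np.float64(0.2975), 'ctr': (0.5679, -0.0238), 'size': (22.0, 10.3), 'longhead': -75.6}]
yellow [{'px': array([222., 175.]), 'n': 74, 'ztop': np.float64(0.2962), 'ctr': (0.5672, 0.0678), 'size': (24.7, 14.1), 'longhead': 89.6}]
grip 40 [0.62432519 0.02455447 0.30520901]
t 30.9 d [264.   49.1   8. ] w [-0.0007 -0.0005  0.0004] norm/41.7 6.4 rot rows 0.0
```

View pics/w10.png

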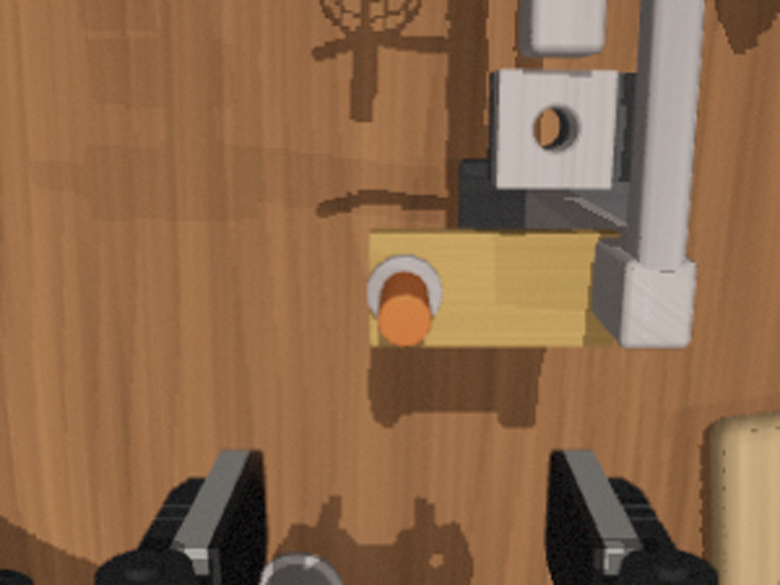

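The pin sits in the fork slot with its flange resting on the fork (crop 404,300), the bore is empty, and the baskets are unchanged. Next I go to the carriage grip.

>>> send_rows(steps=[{"dx": 15,"dy": 3,"dz": 0,"wx": 0,"wy": 0,"wz": 0,"claw": 45},{"dx": 45,"dy": 9,"dz": 2,"wx": 0,"wy": 0,"wz": 0,"claw": 45},{"dx": 80,"dy": 16,"dz": 4,"wx": 0,"wy": 0,"wz": 0,"claw": 45},{"dx": 117,"dy": 23,"dz": 6,"wx": 0,"wy": 0,"wz": 0,"claw": 45},{"dx": 154,"dy": 30,"dz": 8,"wx": 0,"wy": 0,"wz": 0,"claw": 45},{"dx": 191,"dy": 37,"dz": 8,"wx": 0,"wy": 0,"wz": 0,"claw": 45},{"dx": 225,"dy": 43,"dz": 8,"wx": 0,"wy": 0,"wz": 0,"claw": 40},{"dx": 250,"dy": 47,"dz": 8,"wx": 0,"wy": 0,"wz": 0,"claw": 40},{"dx": 262,"dy": 49,"dz": 8,"wx": 0,"wy": 0,"wz": 0,"claw": 40},{"dx": 264,"dy": 49,"dz": 8,"wx": 0,"wy": 0,"wz": 0,"claw": 40}])

```text
t: 31.75
tool_pos: [0.6261, 0.0274, 0.3589]
ee_rot: [-0.001, 0.695, 0.719, -0.001]
wrist_force: [-0.5, 0.3, -0.5]
finger_gap: 0.04
grasp_force: 0.0
```

>>> send_rows(steps=[{"dx": 0,"dy": 0,"dz": 0,"wx": 0,"wy": 0,"wz": 0,"claw": 40},{"dx": 0,"dy": 0,"dz": 5,"wx": 0,"wy": 0,"wz": 0,"claw": 40},{"dx": 0,"dy": 0,"dz": 15,"wx": 0,"wy": 0,"wz": 0,"claw": 40},{"dx": 0,"dy": 0,"dz": 25,"wx": 0,"wy": 0,"wz": 0,"claw": 40},{"dx": 0,"dy": 0,"dz": 35,"wx": 0,"wy": 0,"wz": 0,"claw": 40},{"dx": 0,"dy": 0,"dz": 40,"wx": 0,"wy": 0,"wz": 0,"claw": 40},{"dx": 0,"dy": 0,"dz": 40,"wx": 0,"wy": 0,"wz": 0,"claw": 40},{"dx": 0,"dy": 0,"dz": 40,"wx": 0,"wy": 0,"wz": 0,"claw": 40},{"dx": 0,"dy": 0,"dz": 40,"wx": 0,"wy": 0,"wz": 0,"claw": 40},{"dx": 0,"dy": 0,"dz": 40,"wx": 0,"wy": 0,"wz": 0,"claw": 40}])

```text
t: 32.58
tool_pos: [0.6265, 0.0241, 0.321]
ee_rot: [0.0, 0.696, 0.718, 0.0]
wrist_force: [0.8, -0.8, 0.6]
finger_gap: 0.0402
grasp_force: 0.0
```

```bash
python3 -c "
from h import *
f=grab('wrist')
P=cloud(f).reshape(-1,3); st=(P[:,:2]-C0)@np.array([[np.cos(TH),-np.sin(TH)],[np.sin(TH),np.cos(TH)]])
m=(P[:,2]>.302)&(P[:,2]<.309)&(abs(st[:,0])<.02)&(abs(st[:,1])<.025); s=st[m]
print(m.sum(),np.percentile(s,[2,98],axis=0).round(4).tolist(),np.median(P[m,2]))
move(stand(*((np.percentile(s,2,axis=0)+np.percentile(s,98,axis=0))/2),.269),1.7)
"
```

```text
1184 [[-0.0086, -0.011], [0.0054, 0.0119]] 0.30403706140385767
t 32.6 d [ 0.7 -2.2 52. ] w [ 0.0009 -0.0001  0.0005] norm/41.7 1.2 rot rows 0.0
```

>>> send_rows(steps=[{"dx": 1,"dy": -2,"dz": 10,"wx": 0,"wy": 0,"wz": 0,"claw": 40},{"dx": 1,"dy": -2,"dz": 25,"wx": 0,"wy": 0,"wz": 0,"claw": 40},{"dx": 1,"dy": -2,"dz": 40,"wx": 0,"wy": 0,"wz": 0,"claw": 40},{"dx": 1,"dy": -2,"dz": 50,"wx": 0,"wy": 0,"wz": 0,"claw": 40},{"dx": 1,"dy": -2,"dz": 52,"wx": 0,"wy": 0,"wz": 0,"claw": 36},{"dx": 1,"dy": -2,"dz": 52,"wx": 0,"wy": 0,"wz": 0,"claw": 28},{"dx": 1,"dy": -2,"dz": 52,"wx": 0,"wy": 0,"wz": 0,"claw": 20},{"dx": 1,"dy": -2,"dz": 52,"wx": 0,"wy": 0,"wz": 0,"claw": 10},{"dx": 1,"dy": -2,"dz": 52,"wx": 0,"wy": 0,"wz": 0,"claw": 10},{"dx": 1,"dy": -2,"dz": 52,"wx": 0,"wy": 0,"wz": 0,"claw": 10}], squeeze=50)

```text
t: 33.47
tool_pos: [0.6245, 0.0251, 0.2692]
ee_rot: [0.0, 0.696, 0.718, 0.0]
wrist_force: [-0.6, -0.9, 2.1]
finger_gap: 0.0155
grasp_force: 50.4
```

>>> send_rows(steps=[{"dx": 0,"dy": 0,"dz": 0,"wx": 0,"wy": 0,"wz": 0,"claw": 10},{"dx": 0.5,"dy": 0,"dz": 0,"wx": 0,"wy": 0,"wz": 0,"claw": 10},{"dx": 1.5,"dy": 0,"dz": 0,"wx": 0,"wy": 0,"wz": 0,"claw": 10},{"dx": 3,"dy": 0,"dz": 0,"wx": 0,"wy": 0,"wz": 0,"claw": 10},{"dx": 5,"dy": 0,"dz": 0,"wx": 0,"wy": 0,"wz": 0,"claw": 10},{"dx": 7,"dy": 0,"dz": 0,"wx": 0,"wy": 0,"wz": 0,"claw": 10},{"dx": 9.5,"dy": 0,"dz": 0,"wx": 0,"wy": 0,"wz": 0,"claw": 10},{"dx": 12,"dy": 0,"dz": 0,"wx": 0,"wy": 0,"wz": 0,"claw": 10},{"dx": 14.5,"dy": 0,"dz": 0,"wx": 0,"wy": 0,"wz": 0,"claw": 10},{"dx": 17,"dy": 0,"dz": 0,"wx": 0,"wy": 0,"wz": 0,"claw": 10}])

```text
t: 34.3
tool_pos: [0.6241, 0.0417, 0.2692]
ee_rot: [0.001, 0.697, 0.717, 0.0]
wrist_force: [-1.4, -1.6, 6.0]
finger_gap: 0.0154
grasp_force: 51.1
```

```bash
python3 -c "
from h import *
s=grab('top'); print(get_obs()['wrist_force'])
for k in('blue','green','yellow'): print(k,[b for b in blobs(s,k,smin=90,vmin=40,amin=15) if b['ztop']>.2])
"
```

```text
[-1.20624295 -0.95179589  5.88012928]
blue [{'px': array([180., 177.]), 'n': 20, 'ztop': np.float64(0.2961), 'ctr': (0.5626, 0.181), 'size': (11.4, 8.4), 'longhead': 2.0}]
green [{'px': array([249., 171.]), 'n': 86, 'ztop': np.float64(0.2953), 'ctr': (0.5835, -0.0043), 'size': (21.8, 11.0), 'longhead': 87.5}]
yellow []
```

```bash
python3 -c "
from h import *
s=grab('top'); save(s,'t11',(150,120,330,220),4)
f=grab('scene'); save(f,'s11',(180,140,330,250),4)
for g in (s,f):
  for k in('blue','green','yellow'): print(k,[b for b in blobs(g,k,smin=90,vmin=40,amin=15) if b['ztop']>.2])
a=cv2.imread('pics/t11.png'); b=cv2.imread('pics/s11.png')
h=300; cv2.imwrite('pics/m11.png',np.vstack([cv2.resize(a,(540,300)),cv2.resize(b,(410,300)) if 0 else cv2.copyMakeBorder(cv2.resize(b,(410,300)),0,0,0,130,0)]))
"
```

```text
blue [{'px': array([180., 177.]), 'n': 21, 'ztop': np.float64(0.2997), 'ctr': (0.562, 0.1805), 'size': (11.2, 8.3), 'longhead': -0.6}]
green [{'px': array([249., 172.]), 'n': 76, 'ztop': np.float64(0.2964), 'ctr': (0.5779, -0.0055), 'size': (24.4, 10.8), 'longhead': -89.9}]
yellow []
blue [{'px': array([301., 183.]), 'n': 106, 'ztop': np.float64(0.2929), 'ctr': (0.5664, 0.1777), 'size': (20.7, 13.7), 'longhead': -79.7}]
green []
yellow [{'px': array([276., 174.]), 'n': 109, 'ztop': np.float64(0.2935), 'ctr': (0.5671, 0.087), 'size': (19.8, 16.5), 'longhead': -60.4}]
```

View pics/m11.png

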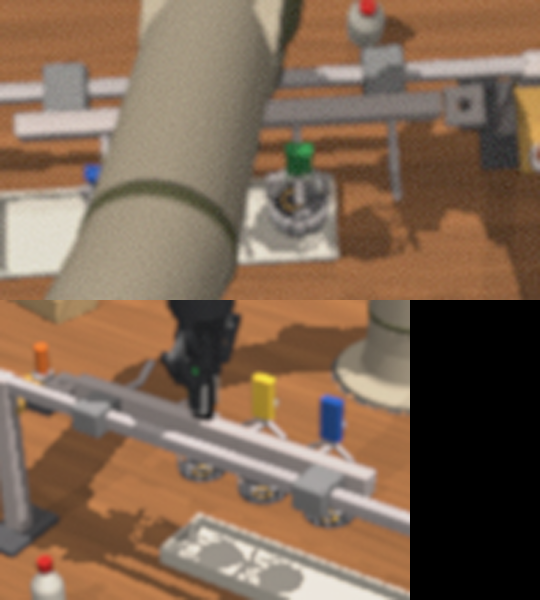

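The top view shows green leaning towards the bar (grip at about 300,155) while still on its hook, and yellow and blue upright. I hold still and watch whether the swing settles.

>>> send_rows(steps=[{"dx": 0,"dy": 0,"dz": 0,"wx": 0,"wy": 0,"wz": 0,"claw": 10},{"dx": 0,"dy": 0,"dz": 0,"wx": 0,"wy": 0,"wz": 0,"claw": 10},{"dx": 0,"dy": 0,"dz": 0,"wx": 0,"wy": 0,"wz": 0,"claw": 10},{"dx": 0,"dy": 0,"dz": 0,"wx": 0,"wy": 0,"wz": 0,"claw": 10},{"dx": 0,"dy": 0,"dz": 0,"wx": 0,"wy": 0,"wz": 0,"claw": 10},{"dx": 0,"dy": 0,"dz": 0,"wx": 0,"wy": 0,"wz": 0,"claw": 10},{"dx": 0,"dy": 0,"dz": 0,"wx": 0,"wy": 0,"wz": 0,"claw": 10},{"dx": 0,"dy": 0,"dz": 0,"wx": 0,"wy": 0,"wz": 0,"claw": 10},{"dx": 0,"dy": 0,"dz": 0,"wx": 0,"wy": 0,"wz": 0,"claw": 10},{"dx": 0,"dy": 0,"dz": 0,"wx": 0,"wy": 0,"wz": 0,"claw": 10}])

```text
t: 35.28
tool_pos: [0.624, 0.0424, 0.2692]
ee_rot: [0.0, 0.696, 0.718, 0.001]
wrist_force: [-1.9, 0.2, 7.6]
finger_gap: 0.0151
grasp_force: 51.2
```

```bash
python3 -c "
from h import *
for i in range(6):
  s=grab('top')
  for k in('blue','green'): print(round(get_obs()['t'],2),k,[(b['n'],b['ctr'],b['ztop']) for b in blobs(s,k,smin=90,vmin=40,amin=15) if b['ztop']>.2])
f=grab('scene')
for k in('blue','yellow'): print(k,[(b['n'],b['ctr'],b['ztop']) for b in blobs(f,k,smin=90,vmin=40,amin=15) if b['ztop']>.2])
"
```

```text
35.33 blue [(20, (0.5631, 0.1805), np.float64(0.2995))]
35.33 green [(63, (0.5733, -0.0054), np.float64(0.2969))]
35.38 blue [(21, (0.5615, 0.1809), np.float64(0.2969))]
35.38 green [(75, (0.5787, -0.0056), np.float64(0.2969))]
35.43 blue [(20, (0.5619, 0.1806), np.float64(0.2982))]
35.43 green [(85, (0.5815, -0.0043), np.float64(0.2967))]
35.48 blue [(20, (0.5631, 0.1807), np.float64(0.2983))]
35.48 green [(82, (0.5813, -0.0042), np.float64(0.2964))]
35.53 blue [(20, (0.5626, 0.1809), np.float64(0.2959))]
35.53 green [(72, (0.5773, -0.0042), np.float64(0.2964))]
35.58 blue [(20, (0.5625, 0.181), np.float64(0.2963))]
35.58 green [(60, (0.5713, -0.0042), np.float64(0.2965))]
blue [(107, (0.5682, 0.1781), np.float64(0.2934))]
yellow [(106, (0.5679, 0.0881), np.float64(0.2926))]
```

Green swings freely on its hook in stand x at about 2 Hz, which won't hinder a slide along y. I continue slowly.

>>> send_rows(steps=[{"dx": 0.5,"dy": 0,"dz": 0,"wx": 0,"wy": 0,"wz": 0,"claw": 10},{"dx": 1.5,"dy": 0,"dz": 0,"wx": 0,"wy": 0,"wz": 0,"claw": 10},{"dx": 3,"dy": 0,"dz": 0,"wx": 0,"wy": 0,"wz": 0,"claw": 10},{"dx": 5,"dy": 0,"dz": 0,"wx": 0,"wy": 0,"wz": 0,"claw": 10},{"dx": 8,"dy": 0,"dz": 0,"wx": 0,"wy": 0,"wz": 0,"claw": 10},{"dx": 11,"dy": 0,"dz": 0,"wx": 0,"wy": 0,"wz": 0,"claw": 10},{"dx": 14,"dy": 0,"dz": 0,"wx": 0,"wy": 0,"wz": 0,"claw": 10},{"dx": 17,"dy": 0,"dz": 0,"wx": 0,"wy": 0,"wz": 0,"claw": 10},{"dx": 20,"dy": 0,"dz": 0,"wx": 0,"wy": 0,"wz": 0,"claw": 10},{"dx": 23,"dy": 0,"dz": 0,"wx": 0,"wy": 0,"wz": 0,"claw": 10}])

```text
t: 36.47
tool_pos: [0.6234, 0.0647, 0.2692]
ee_rot: [0.0, 0.697, 0.717, 0.0]
wrist_force: [-1.0, -2.5, 6.7]
finger_gap: 0.0153
grasp_force: 51.1
```

>>> send_rows(steps=[{"dx": 3,"dy": 0,"dz": 0,"wx": 0,"wy": 0,"wz": 0,"claw": 10},{"dx": 6,"dy": 0,"dz": 0,"wx": 0,"wy": 0,"wz": 0,"claw": 10},{"dx": 9,"dy": 0,"dz": 0,"wx": 0,"wy": 0,"wz": 0,"claw": 10},{"dx": 12,"dy": 0,"dz": 0,"wx": 0,"wy": 0,"wz": 0,"claw": 10},{"dx": 15,"dy": 0,"dz": 0,"wx": 0,"wy": 0,"wz": 0,"claw": 10},{"dx": 18,"dy": 0,"dz": 0,"wx": 0,"wy": 0,"wz": 0,"claw": 10},{"dx": 21,"dy": 0,"dz": 0,"wx": 0,"wy": 0,"wz": 0,"claw": 10},{"dx": 24,"dy": 0,"dz": 0,"wx": 0,"wy": 0,"wz": 0,"claw": 10},{"dx": 27,"dy": 0,"dz": 0,"wx": 0,"wy": 0,"wz": 0,"claw": 10},{"dx": 30,"dy": 0,"dz": 0,"wx": 0,"wy": 0,"wz": 0,"claw": 10}])

```text
t: 37.3
tool_pos: [0.6225, 0.0947, 0.2692]
ee_rot: [0.0, 0.697, 0.717, 0.0]
wrist_force: [-2.1, -2.6, 6.1]
finger_gap: 0.0154
grasp_force: 51.1
```

```bash
python3 -c "
from h import *
o=get_obs(); print(o['tool_pos'],o['wrist_force'],o['finger_gap']); move(stand(-.0016,.12,.2692),1.66)
"
```

```text
[0.62246782 0.09472158 0.26917237] [-2.07949063 -2.63777161  6.09126102] 0.015447556494672263
t 37.3 d [49.7 -0.1 -0. ] w [0.0011 0.0003 0.0005] norm/41.7 1.2 rot rows 0.0
```

>>> send_rows(steps=[{"dx": 3,"dy": 0,"dz": 0,"wx": 0,"wy": 0,"wz": 0,"claw": 10},{"dx": 6,"dy": 0,"dz": 0,"wx": 0,"wy": 0,"wz": 0,"claw": 10},{"dx": 9,"dy": 0,"dz": 0,"wx": 0,"wy": 0,"wz": 0,"claw": 10},{"dx": 12,"dy": 0,"dz": 0,"wx": 0,"wy": 0,"wz": 0,"claw": 10},{"dx": 15,"dy": 0,"dz": 0,"wx": 0,"wy": 0,"wz": 0,"claw": 10},{"dx": 18,"dy": 0,"dz": 0,"wx": 0,"wy": 0,"wz": 0,"claw": 10},{"dx": 21,"dy": 0,"dz": 0,"wx": 0,"wy": 0,"wz": 0,"claw": 10},{"dx": 24,"dy": 0,"dz": 0,"wx": 0,"wy": 0,"wz": 0,"claw": 10},{"dx": 27,"dy": 0,"dz": 0,"wx": 0,"wy": 0,"wz": 0,"claw": 10},{"dx": 30,"dy": 0,"dz": 0,"wx": 0,"wy": 0,"wz": 0,"claw": 10}])

```text
t: 38.13
tool_pos: [0.6216, 0.1247, 0.2692]
ee_rot: [0.0, 0.697, 0.717, 0.0]
wrist_force: [-0.9, -3.2, 6.9]
finger_gap: 0.0149
grasp_force: 51.1
```

>>> send_rows(steps=[{"dx": 3,"dy": 0,"dz": 0,"wx": 0,"wy": 0,"wz": 0,"claw": 10},{"dx": 6,"dy": 0,"dz": 0,"wx": 0,"wy": 0,"wz": 0,"claw": 10},{"dx": 9,"dy": 0,"dz": 0,"wx": 0,"wy": 0,"wz": 0,"claw": 10},{"dx": 11.5,"dy": 0,"dz": 0,"wx": 0,"wy": 0,"wz": 0,"claw": 10},{"dx": 13.5,"dy": 0,"dz": 0,"wx": 0,"wy": 0,"wz": 0,"claw": 10},{"dx": 15,"dy": 0,"dz": 0,"wx": 0,"wy": 0,"wz": 0,"claw": 10},{"dx": 16,"dy": 0,"dz": 0,"wx": 0,"wy": 0,"wz": 0,"claw": 10},{"dx": 17,"dy": 0,"dz": 0,"wx": 0,"wy": 0,"wz": 0,"claw": 10},{"dx": 18,"dy": 0,"dz": 0,"wx": 0,"wy": 0,"wz": 0,"claw": 10},{"dx": 18,"dy": 0,"dz": 0,"wx": 0,"wy": 0,"wz": 0,"claw": 10}])

```text
t: 38.97
tool_pos: [0.621, 0.1431, 0.2692]
ee_rot: [0.0, 0.696, 0.718, 0.0]
wrist_force: [-0.8, -0.9, 6.7]
finger_gap: 0.0158
grasp_force: 51.2
```

```bash
python3 -c "
from h import *
o=get_obs(); print(o['tool_pos'],o['wrist_force'],o['finger_gap'])
"
```

```text
[0.62103675 0.14309121 0.26918846] [-0.80205174 -0.89215326  6.68534108] 0.015781427654045263
```

>>> send_rows(steps=[{"dx": 0.5,"dy": 0,"dz": 0,"wx": 0,"wy": 0,"wz": 0,"claw": 10},{"dx": 1,"dy": 0,"dz": 0,"wx": 0,"wy": 0,"wz": 0,"claw": 10},{"dx": 1.5,"dy": 0,"dz": 0,"wx": 0,"wy": 0,"wz": 0,"claw": 10},{"dx": 2,"dy": 0,"dz": 0,"wx": 0,"wy": 0,"wz": 0,"claw": 10},{"dx": 2.4,"dy": 0,"dz": 0,"wx": 0,"wy": 0,"wz": 0,"claw": 10},{"dx": 2.8,"dy": 0,"dz": 0,"wx": 0,"wy": 0,"wz": 0,"claw": 10},{"dx": 3.2,"dy": 0,"dz": 0,"wx": 0,"wy": 0,"wz": 0,"claw": 10},{"dx": 3.6,"dy": 0,"dz": 0,"wx": 0,"wy": 0,"wz": 0,"claw": 10},{"dx": 4,"dy": 0,"dz": 0,"wx": 0,"wy": 0,"wz": 0,"claw": 10},{"dx": 4,"dy": 0,"dz": 0,"wx": 0,"wy": 0,"wz": 0,"claw": 10}])

```text
t: 39.8
tool_pos: [0.621, 0.145, 0.2692]
ee_rot: [0.001, 0.697, 0.717, -0.0]
wrist_force: [-0.9, -7.0, 6.5]
finger_gap: 0.0158
grasp_force: 51.1
```

```bash
python3 -c "
from h import *
o=get_obs(); print(o['tool_pos'],o['wrist_force'],o['finger_gap'])
for i in range(5):
  s=grab('top')
  for k in('blue','green'): print(round(get_obs()['t'],2),k,[(b['n'],b['ctr'],b['ztop']) for b in blobs(s,k,smin=90,vmin=40,amin=15) if b['ztop']>.2])
f=grab('scene')
for k in('blue','yellow','green'): print(k,[(b['n'],b['ctr'],b['ztop']) for b in blobs(f,k,smin=90,vmin=40,amin=15) if b['ztop']>.2])
"
```

```text
[0.62098763 0.14496567 0.26917097] [-0.88832862 -7.03054237  6.49803194] 0.01581763262920484
39.85 blue []
39.85 green [(59, (0.5657, 0.0974), np.float64(0.2977))]
39.9 blue []
39.9 green [(55, (0.5659, 0.0976), np.float64(0.2976))]
39.95 blue []
39.95 green [(62, (0.5683, 0.0972), np.float64(0.2977))]
40.0 blue []
40.0 green [(61, (0.5688, 0.0975), np.float64(0.2966))]
40.05 blue []
40.05 green [(62, (0.5675, 0.0972), np.float64(0.2978))]
blue [(116, (0.5618, 0.2816), np.float64(0.2928))]
yellow [(113, (0.5637, 0.1903), np.float64(0.2925))]
green []
```

At the left stop: 7 N reaction, with 0.12 m travelled. I relieve the push, release and rise.

>>> send_rows(steps=[{"dx": -0.7,"dy": 0,"dz": 0,"wx": 0,"wy": 0,"wz": 0,"claw": 10},{"dx": -1.4,"dy": 0,"dz": 0,"wx": 0,"wy": 0,"wz": 0,"claw": 10},{"dx": -1.4,"dy": 0,"dz": 0,"wx": 0,"wy": 0,"wz": 0,"claw": 10},{"dx": -1.4,"dy": 0,"dz": 0,"wx": 0,"wy": 0,"wz": 0,"claw": 14},{"dx": -1.4,"dy": 0,"dz": 0,"wx": 0,"wy": 0,"wz": 0,"claw": 20},{"dx": -1.4,"dy": 0,"dz": 0,"wx": 0,"wy": 0,"wz": 0,"claw": 28},{"dx": -1.4,"dy": 0,"dz": 0,"wx": 0,"wy": 0,"wz": 0,"claw": 36},{"dx": -1.4,"dy": 0,"dz": 0,"wx": 0,"wy": 0,"wz": 0,"claw": 36},{"dx": -1.4,"dy": 0,"dz": 0,"wx": 0,"wy": 0,"wz": 0,"claw": 36},{"dx": -1.4,"dy": 0,"dz": 0,"wx": 0,"wy": 0,"wz": 0,"claw": 36}])

```text
t: 40.93
tool_pos: [0.6206, 0.1458, 0.2684]
ee_rot: [-0.0, 0.696, 0.718, -0.0]
wrist_force: [0.4, -0.1, 0.3]
finger_gap: 0.0359
grasp_force: 0.0
```

>>> send_rows(steps=[{"dx": 0,"dy": 0,"dz": -3,"wx": 0,"wy": 0,"wz": 0,"claw": 36},{"dx": 0,"dy": 0,"dz": -10,"wx": 0,"wy": 0,"wz": 0,"claw": 36},{"dx": 0,"dy": 0,"dz": -22,"wx": 0,"wy": 0,"wz": 0,"claw": 36},{"dx": 0,"dy": 0,"dz": -38,"wx": 0,"wy": 0,"wz": 0,"claw": 36},{"dx": 0,"dy": 0,"dz": -58,"wx": 0,"wy": 0,"wz": 0,"claw": 36},{"dx": 0,"dy": 0,"dz": -80,"wx": 0,"wy": 0,"wz": 0,"claw": 36},{"dx": 0,"dy": 0,"dz": -105,"wx": 0,"wy": 0,"wz": 0,"claw": 36},{"dx": 0,"dy": 0,"dz": -130,"wx": 0,"wy": 0,"wz": 0,"claw": 36},{"dx": 0,"dy": 0,"dz": -150,"wx": 0,"wy": 0,"wz": 0,"claw": 36},{"dx": 0,"dy": 0,"dz": -155,"wx": 0,"wy": 0,"wz": 0,"claw": 36}])

```text
t: 41.77
tool_pos: [0.6218, 0.1452, 0.4284]
ee_rot: [0.001, 0.697, 0.717, 0.003]
wrist_force: [-0.7, 0.1, -0.4]
finger_gap: 0.0355
grasp_force: 0.0
```

>>> send_rows(steps=[{"dx": 0,"dy": -10,"dz": 0,"wx": 0,"wy": 0,"wz": 0,"claw": 36},{"dx": 20,"dy": -25,"dz": 0,"wx": 0,"wy": 0,"wz": 0,"claw": 36},{"dx": 50,"dy": -40,"dz": 0,"wx": 0,"wy": 0,"wz": 0,"claw": 36},{"dx": 80,"dy": -60,"dz": 0,"wx": 0,"wy": 0,"wz": 0,"claw": 36},{"dx": 110,"dy": -80,"dz": 0,"wx": 0,"wy": 0,"wz": 0,"claw": 36},{"dx": 140,"dy": -100,"dz": 0,"wx": 0,"wy": 0,"wz": 0,"claw": 36},{"dx": 170,"dy": -120,"dz": 0,"wx": 0,"wy": 0,"wz": 0,"claw": 36},{"dx": 200,"dy": -135,"dz": 0,"wx": 0,"wy": 0,"wz": 0,"claw": 36},{"dx": 225,"dy": -145,"dz": 0,"wx": 0,"wy": 0,"wz": 0,"claw": 36},{"dx": 235,"dy": -150,"dz": 0,"wx": 0,"wy": 0,"wz": 0,"claw": 36}])

```text
t: 42.6
tool_pos: [0.46, 0.3799, 0.4221]
ee_rot: [-0.001, 0.694, 0.72, -0.001]
wrist_force: [-0.2, 0.9, -0.6]
finger_gap: 0.0359
grasp_force: 0.0
```

```bash
cat > chk.py <<'E'
from h import *
for i in range(4):
  s=grab('top')
  print(round(get_obs()['t'],2),[(k,b['n'],b['ctr'],float(b['ztop'])) for k in('blue','green','yellow') for b in blobs(s,k,smin=90,vmin=40,amin=15) if b['ztop']>.2])
P=cloud(s).reshape(-1,3); c=s['frame'].reshape(-1,3); m=(c.max(1)<60)&(P[:,2]>.295)&(P[:,2]<.315)&(abs(P[:,0]-.62)<.03)&(abs(P[:,1]-.1)<.15); print('grip',m.sum(),np.median(P[m],0))
f=grab('scene')
print('scene',[(k,b['n'],b['ctr'],float(b['ztop'])) for k in('blue','green','yellow','knob') for b in blobs(f,k,smin=90,vmin=40,amin=15) if .18<b['ztop']<.32])
save(s,'top_end',(60,80,360,300),1.8); save(f,'scene_end',(120,110,420,330),1.8)
a,b=cv2.imread('pics/top_end.png'),cv2.imread('pics/scene_end.png'); cv2.imwrite('pics/end.png',cv2.resize(np.vstack([a,b]),(405,594)))
E
python3 chk.py
```

```text
42.65 [('blue', 67, (0.5587, 0.2781), 0.2984), ('green', 63, (0.5653, 0.0988), 0.2972), ('yellow', 72, (0.5626, 0.1864), 0.2971)]
42.7 [('blue', 66, (0.5596, 0.2786), 0.2973), ('green', 63, (0.5656, 0.0989), 0.2974), ('yellow', 71, (0.5622, 0.1868), 0.2982)]
42.75 [('blue', 67, (0.5589, 0.2782), 0.2979), ('green', 63, (0.5657, 0.0987), 0.2981), ('yellow', 72, (0.5616, 0.1865), 0.2965)]
42.8 [('blue', 66, (0.5593, 0.2783), 0.2975), ('green', 62, (0.5661, 0.0988), 0.297), ('yellow', 71, (0.5615, 0.1862), 0.2981)]
grip 39 [0.61979041 0.14326079 0.30494762]
scene [('blue', 118, (0.5637, 0.2799), 0.2927), ('green', 78, (0.5947, 0.119), 0.2946), ('yellow', 109, (0.5662, 0.189), 0.2932), ('knob', 68, (-1.2301, -0.3813), 0.2369)]
```

>>> send_rows(steps=[{"dx": 0,"dy": 0,"dz": 0,"wx": 0,"wy": 0,"wz": 0,"claw": 36},{"dx": 0,"dy": 0,"dz": 0,"wx": 0,"wy": 0,"wz": 0,"claw": 36},{"dx": 0,"dy": 0,"dz": 0,"wx": 0,"wy": 0,"wz": 0,"claw": 36},{"dx": 0,"dy": 0,"dz": 0,"wx": 0,"wy": 0,"wz": 0,"claw": 36},{"dx": 0,"dy": 0,"dz": 0,"wx": 0,"wy": 0,"wz": 0,"claw": 36},{"dx": 0,"dy": 0,"dz": 0,"wx": 0,"wy": 0,"wz": 0,"claw": 36},{"dx": 0,"dy": 0,"dz": 0,"wx": 0,"wy": 0,"wz": 0,"claw": 36},{"dx": 0,"dy": 0,"dz": 0,"wx": 0,"wy": 0,"wz": 0,"claw": 36},{"dx": 0,"dy": 0,"dz": 0,"wx": 0,"wy": 0,"wz": 0,"claw": 36},{"dx": 0,"dy": 0,"dz": 0,"wx": 0,"wy": 0,"wz": 0,"claw": 36}])

```text
t: 43.68
tool_pos: [0.4636, 0.3761, 0.4235]
ee_rot: [0.0, 0.696, 0.718, 0.0]
wrist_force: [-0.3, -0.6, -0.1]
finger_gap: 0.0361
grasp_force: 0.0
```

>>> send_rows(steps=[{"dx": 0,"dy": 0,"dz": 0,"wx": 0,"wy": 0,"wz": 0,"claw": 36},{"dx": 0,"dy": 0,"dz": 0,"wx": 0,"wy": 0,"wz": 0,"claw": 36},{"dx": 0,"dy": 0,"dz": 0,"wx": 0,"wy": 0,"wz": 0,"claw": 36},{"dx": 0,"dy": 0,"dz": 0,"wx": 0,"wy": 0,"wz": 0,"claw": 36},{"dx": 0,"dy": 0,"dz": 0,"wx": 0,"wy": 0,"wz": 0,"claw": 36},{"dx": 0,"dy": 0,"dz": 0,"wx": 0,"wy": 0,"wz": 0,"claw": 36},{"dx": 0,"dy": 0,"dz": 0,"wx": 0,"wy": 0,"wz": 0,"claw": 36},{"dx": 0,"dy": 0,"dz": 0,"wx": 0,"wy": 0,"wz": 0,"claw": 36},{"dx": 0,"dy": 0,"dz": 0,"wx": 0,"wy": 0,"wz": 0,"claw": 36},{"dx": 0,"dy": 0,"dz": 0,"wx": 0,"wy": 0,"wz": 0,"claw": 36}])

```text
t: 44.52
tool_pos: [0.4636, 0.3761, 0.4235]
ee_rot: [0.0, 0.696, 0.718, 0.0]
wrist_force: [-0.2, 1.1, 0.5]
finger_gap: 0.0358
grasp_force: 0.0
```

```bash
python3 chk.py
```

```text
44.57 [('blue', 68, (0.5589, 0.2781), 0.2975), ('green', 64, (0.5655, 0.0986), 0.2982), ('yellow', 72, (0.5617, 0.1862), 0.2981)]
44.62 [('blue', 68, (0.5595, 0.279), 0.2966), ('green', 62, (0.5655, 0.0986), 0.2998), ('yellow', 71, (0.562, 0.1862), 0.2976)]
44.67 [('blue', 68, (0.5592, 0.2773), 0.2971), ('green', 61, (0.566, 0.0985), 0.2981), ('yellow', 72, (0.5623, 0.1864), 0.2971)]
44.72 [('blue', 67, (0.559, 0.2785), 0.2978), ('green', 59, (0.5661, 0.0977), 0.2969), ('yellow', 66, (0.5624, 0.1865), 0.2976)]
grip 40 [0.61951206 0.1433738  0.30430882]
scene [('blue', 119, (0.5634, 0.2804), 0.2927), ('green', 78, (0.5939, 0.1185), 0.2951), ('yellow', 111, (0.5665, 0.1898), 0.2931), ('knob', 87, (-1.231, -0.3809), 0.271)]
```

View pics/end.png

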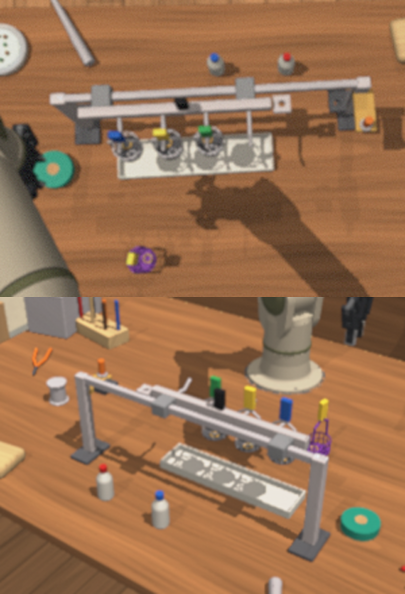

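The picture shows the three baskets hanging still over the tray at (117,137), (160,135) and (205,132). The pin is in the brass fork at (368,122), the carriage is at the left stop, and the bystanders are untouched.

```bash
python3 -c "
from plant import bot
print(bot.close_job())"
```

```text
the job is handed in; nothing more can be done
None
```

I hung the three baskets present (blue, yellow and green; there was no red one) on hooks 4, 3 and 2, parked the pin in the brass notch, and slid the carriage slowly to its left stop. Everything was at rest when I handed the job in at about 45 s, and the hand-in gave no verdict.

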